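Re-index a clamped bottle carousel and load it by size

ROBOT

A 6-joint arm with a two-finger parallel gripper is mounted at the origin on a cart in front of the work surface, level with it; the furniture and walls round the work are solid. World frame = base frame: x ahead of the robot, y to its left, z up, the work surface at z = 0. Lengths are in m, angles in rad, forces in N, time in s.
With the tool pointing down it reaches from about 0.375 to 0.9 m from the base axis. Payload 3.1 kg.
Tool frame: the origin (TCP) lies where the fingers leave the gripper's body, on its centre line; the fingertips stand 73 mm ahead of it and the grasp point (between the pads) lies 54 mm ahead of it; z points along the fingers, y is the line along which they close (so a half turn about z gives the same grasp; the last joint's range is limited). The gripper opens to 85 mm and grips with 20 to 120 N. Pads are 22 mm wide; open, the fingers measure 114 mm over their backs; the gripper's body (76 mm by 85 mm) begins 54 mm behind the grasp point. The pads swing forward as they close: fully open they stand 13 mm farther back than shut.
Start: joints at [1.143, 0.527, 1.433, -0, 1.181, -0.178], TCP at [0.154, 0.606, 0.304] pointing down, gripper open.
Joint ranges: [-3.08, 3.08], [-0.75, 2.2], [0.22, 2.44], [-1.43, 4.57], [0, 2.65], [-2.85, 2.85]. Speed limits (rad/s): [2.79, 2.79, 3.14, 3.14, 3.14, 3.14].

INTERFACE

Orientations are given as a unit quaternion [x, y, z, w].
In Python, from station import manip gives the robot as it stands.
- The arm moves only by the shell command python3 -m crank 'ROWS' [FORCE]. ROWS is JSON, a list of rows, each an object with "dp": the shift along the tool's x, y, z normalised to -1 to 1, where 1 is 50 cm, a list of three; "delta_rot": the turn, a rotation vector about the tool's x, y, z normalised to -1 to 1, where 1 is 2 pi rad, a list of three; "fingers": the opening, from -1 (shut) to 1 (fully open). A call has 1 to 12 rows; each row shifts and turns the commanded pose from where the row before left it, along the tool's axes as they then stand; what a row does not reach is not made up. A row lasts 1/12 s, in which the tool goes at most 41.7 mm and 7.16 degrees, less where a joint would pass 70% of its speed; a pose out of reach is approached as far as the arm can. A call with a number of a shift or a turn outside -1 to 1 is refused whole. A call with a gripper value outside its range is refused whole. The fingers move at their own pace and stop on an object; FORCE is the grip in N (left out, the last holds). Time passes only in rows, so rows that do not move let the fingers close. It gives the time, the measured TCP pose, the force, the opening and the grip force at its end, in the units of the state.
- manip.sense(): the state, without advancing time (a new reading comes with each control period).
- manip.snapshot(name): name is "scene" or "top"; returns (picture, depth): 384x512x3 uint8, red, green, blue; 384x512 float32, m along the optical axis (not along the pixel's ray), 0 where there is no reading.
- manip.camera_model(name): a dict with "fx", "fy", "cx", "cy" (pixels), "k1" (the pictures are not rectified: a ray, as slopes to the right and down, at radius r is drawn at 1 + k1 r^2 times it, then the intrinsics apply), "origin" and "attitude" of the camera in the world. Camera axes: x right, y up, looking along -z (the intrinsics and any distortion apply to the point x, -y, -z); pixel columns grow to the right and rows downward; lengths in m; the calibration is good to about 2 mm. A picture is of the moment at which its call begins. camera_model takes no time and is no camera call.
- manip.sign_off(): hands the job in; it is judged then, once.
The state is a dict: "t": time; "q": joint angles; "qd": joint speeds; "tau": joint torques, N m; "tcp_pos": TCP position; "tool_rot": TCP orientation; "force": force on the tool from outside, world axes, zero at the start; "ft_torque": the same for the moment, N m; "finger_gap": opening from 0.0 (shut) to 1.0 (fully open); "gripper_force": force on a finger pad.
Only numpy, scipy, OpenCV 4.12 (cv2) and the standard library are available. Lean on these libraries where they do the work, as an engineer would, in place of code of your own. Each camera call takes 0.05 s, during which the arm holds its last target. There are 200 camera calls.

TASK

The bottle carousel is clamped askew: back off its clamp screw about a quarter turn (never more than half a turn), swing the disc by its black fin until the fin is in line with the pointer on the base, and tighten the screw again until its bar lies along the clamp arm as before. Load it only while it is locked: stand every brown bottle from the worktop upright in the carousel, the large ones in the wide lane and the small ones in the narrow lane. Leave everything else on the worktop where it is.

Things in the scene. Friction and masses are not known exactly. Their poses are not given: they have to be found in the camera images.
- disc (a joint): turning angle of the round aluminium carousel disc (280 mm across, on a fixed grey base) about its vertical axis, rad; 0 when its black fin is in line with the base's pointer, grows counter-clockwise seen from above; turns from -1.2 to 1.2, with light friction (about 0.12 N m) when the clamp is slack, and is held fast when it is tight
- screw (a joint): turning angle of the clamp screw, rad; 0 = tight, with its black bar along the clamp arm; grows counter-clockwise seen from above as it is backed off (stiff, about 0.2 N m) and rises 2 mm per rad; a stop lies at -0.15. The disc is held when it is below about 0.5 and free from about 0.7 up
- disc_centre (a point): centre of the disc's top face, 30 mm above the worktop, on the turning axis; turns with the disc: z up, x from the black fin across to the wide lane
- fin (a point): grip point of the black upright fin by which the disc is turned: 46 mm long radially (its x axis), 12 mm thick (y), 55 mm high on the disc; this point lies on its middle plane 108 mm from the disc's axis, 40 mm above the disc's top, 15 mm below the fin's top
- pointer (a point): near the tip of the fixed steel pointer (14 mm thick, 64 mm high over the worktop, conical) standing on the base outside the rim, 162 mm from the turning axis
- screw_bar (a point): grip point of the clamp screw's black bar handle, on the screw's vertical axis, 12 mm below the bar's top and 104 mm above the worktop when tight: bar 64 mm long (y axis of this point), 10 mm thick (x axis), 28 mm high; turns with the screw. The grey clamp arm below it, top 72 mm above the worktop, runs radially from a column outside the rim
- wide_lane (a point): middle of the floor of the wide lane on the disc, for the large bottles: 160 mm long (y axis) and 77 mm wide (x axis) inside, with rails 14 mm high and 4 mm thick all round; holds two large bottles side by side, e.g. at y = -38 and +38 mm
- narrow_lane (a point): middle of the floor of the narrow lane on the disc, beside the fin, 80 mm from the wide lane's middle, for the small bottles: 160 mm long (y axis), 52 mm wide (x axis) inside, the same rails; holds three small bottles, e.g. at y = -54, 0 and +54 mm
- large_1_mid (a point): large brown glass bottle with dark stopper, 140 mm tall; body 65 mm across up to 67 mm above its foot, then a neck and stopper at most 33 mm across; about 0.45 kg with a weighted foot, centre of mass about 27 mm up, so that it stands firm; the point is on its axis half-way up, 70 mm above its foot, z up along the bottle. May be absent
- large_2_mid (a point): large brown glass bottle with dark stopper, 140 mm tall; body 65 mm across up to 67 mm above its foot, then a neck and stopper at most 33 mm across; about 0.45 kg with a weighted foot, centre of mass about 27 mm up, so that it stands firm; the point is on its axis half-way up, 70 mm above its foot, z up along the bottle. May be absent
- small_1_mid (a point): small brown glass bottle with dark stopper, 95 mm tall; body 40 mm across up to 64 mm above its foot, then a neck and stopper 25 mm across; about 0.26 kg with a weighted foot, centre of mass about 18 mm up, so that it stands firm; the point is on its axis half-way up, 47.5 mm above its foot, z up along the bottle. May be absent
- small_2_mid (a point): small brown glass bottle with dark stopper, 95 mm tall; body 40 mm across up to 64 mm above its foot, then a neck and stopper 25 mm across; about 0.26 kg with a weighted foot, centre of mass about 18 mm up, so that it stands firm; the point is on its axis half-way up, 47.5 mm above its foot, z up along the bottle. May be absent
- small_3_mid (a point): small brown glass bottle with dark stopper, 95 mm tall; body 40 mm across up to 64 mm above its foot, then a neck and stopper 25 mm across; about 0.26 kg with a weighted foot, centre of mass about 18 mm up, so that it stands firm; the point is on its axis half-way up, 47.5 mm above its foot, z up along the bottle. May be absent
- tape: bystander: roll of tape, 96 mm across, 25 mm high, lying flat; origin at the centre of its underside
- jar: bystander: clear lidded jar, 48 mm across, 64 mm high; origin at the centre of its underside
- beaker: bystander: empty beaker, 70 mm across, 86 mm high; origin at the centre of its underside
- squeeze: bystander: white-capped squeeze bottle, 70 mm across, 146 mm high; origin at the centre of its underside
- forceps: bystander: steel forceps lying flat, 18 x 128 x 10 mm; origin at the centre of its underside

How it is judged:
On the way, in this order (a step that is already met when the one before it is completed fails the run):
1. the clamp screw is backed off so that the disc is free (value of joint screw above 0.7 rad), for 0.2 s.
2. with the clamp slack, the disc is turned until its fin is in line with the pointer (within 0.09 rad) (value of joint screw above 0.7 rad and value of joint disc between -0.09 and 0.09 rad), for 0.2 s.
3. the screw is tight again with the disc still in line (value of joint screw below 0.2 rad and value of joint disc between -0.09 and 0.09 rad), for 0.2 s.
At the end, for the whole second after the job is handed in: fin in line with the pointer within 0.09 rad, screw tight (below 0.2 rad), every large bottle present stands upright on the floor of the wide lane and every small one on that of the narrow lane (within 12 mm of the lane's middle line, within 68 mm of its middle along it, tilt below 0.1 rad) (all of step 3 and x of large_1_mid in the frame of wide_lane between -0.012 and 0.012 m and y of large_1_mid in the frame of wide_lane between -0.068 and 0.068 m and z of large_1_mid in the frame of wide_lane between 0.062 and 0.078 m and angle between each of large_1_mid, large_2_mid, small_1_mid, small_2_mid, small_3_mid's own z axis and vertical below 0.1 rad and x of large_2_mid in the frame of wide_lane between -0.012 and 0.012 m and y of large_2_mid in the frame of wide_lane between -0.068 and 0.068 m and z of large_2_mid in the frame of wide_lane between 0.062 and 0.078 m and x of small_1_mid in the frame of narrow_lane between -0.012 and 0.012 m and y of small_1_mid in the frame of narrow_lane between -0.068 and 0.068 m and z of small_1_mid in the frame of narrow_lane between 0.0395 and 0.0555 m and x of small_2_mid in the frame of narrow_lane between -0.012 and 0.012 m and y of small_2_mid in the frame of narrow_lane between -0.068 and 0.068 m and z of small_2_mid in the frame of narrow_lane between 0.0395 and 0.0555 m and x of small_3_mid in the frame of narrow_lane between -0.012 and 0.012 m and y of small_3_mid in the frame of narrow_lane between -0.068 and 0.068 m and z of small_3_mid in the frame of narrow_lane between 0.0395 and 0.0555 m); the robot touches nothing.
It fails at once if the screw is backed off more than half a turn (value of joint screw above 3.14 rad).
It fails at once if a bottle is on the disc while the clamp is slack (value of joint screw above 0.7 rad and horizontal distance between any of large_1_mid, large_2_mid, small_1_mid, small_2_mid, small_3_mid and disc_centre below 0.12 m).
It fails at once if another thing on the worktop is moved by more than 60 mm (distance of any of tape, jar, beaker, squeeze, forceps from where it was at the start of the episode above 0.06 m).
Of large_1, large_2, small_1, small_2, small_3 only 3 to 5 are there at a start; the rules pass over those that are not, and their reading is None.
At some moment in a run one of large_1, large_2, small_1, small_2, small_3 may be knocked a few centimetres aside while the robot is not near it.
Once in a run the grip may slacken for a moment while it holds something.
It also fails if it takes over 210 s, if anything falls off the work surface, if the arm or the gripper's body presses on something with over 40 N, if the wrist force passes 120 N, or if a joint passes its speed limit or range.

## Working session

There is one attempt and no reset: what is moved stays moved. The work goes in short steps, Python scripts to look and compute and a shell command to move; the robot and the scene stay as the last step left them, time stands still between calls to the robot, and variables do not carry over. Pictures are saved under pics/ and viewed, at most 14 in all, crops included, and the job is handed in when it is done.

```bash
ls; mkdir -p pics; cat > h.py <<'E'
import numpy as np, cv2
from station import manip
from scipy.spatial.transform import Rotation as R
def att(a):
    a=np.array(a,float)
    return a if a.shape==(3,3) else R.from_quat(a).as_matrix()
def cloud(n):
    im,d=manip.snapshot(n); c=manip.camera_model(n)
    h,w=d.shape; u,v=np.meshgrid(np.arange(w),np.arange(h))
    x=(u-c['cx'])/c['fx']; y=(v-c['cy'])/c['fy']; a,b=x.copy(),y.copy()
    for _ in range(8):
        s=1+c['k1']*(a*a+b*b); a,b=x/s,y/s
    P=np.stack([a*d,-b*d,-d],-1)@att(c['attitude']).T+np.array(c['origin'])
    P[d<=0]=np.nan
    return im,P
def save(n,im,s=1): cv2.imwrite('pics/'+n+'.png',cv2.resize(im[...,::-1],None,fx=s,fy=s,interpolation=cv2.INTER_CUBIC))
E
python3 - <<'E'
from h import *
for n in('top','scene'):
    im,P=cloud(n); save(n+'0',im,1.5); np.savez('/tmp/'+n,im=im,P=P); c=manip.camera_model(n);print(c)
print(manip.sense())
E
```

```text
pics
{'fx': 411.3406230091426, 'fy': 411.3406230091426, 'cx': 245.25107083211682, 'cy': 185.76939388741545, 'k1': -0.13237850645325094, 'origin': array([ 1.38558512e-01, -3.46942877e-04,  1.58755271e+00]), 'attitude': array([-0.08040426,  0.08613083,  0.71064995, -0.69360888])}
{'fx': 385.60112447164624, 'fy': 385.60112447164624, 'cx': 257.15334755283834, 'cy': 192.27779987675152, 'k1': -0.050658725257370835, 'origin': array([-0.2680345 , -0.64680727,  0.77560921]), 'attitude': array([ 0.42667699, -0.19214472, -0.385715  ,  0.79514218])}
{'t': 0.1, 'q': array([ 1.14251860e+00,  5.28373662e-01,  1.43379485e+00,  2.55974308e-06,
        1.18145112e+00, -1.78514787e-01]), 'qd': array([ 0.00115628, -0.00091724, -0.00223678,  0.00018318,  0.00089693,
       -0.00149195]), 'tau': array([-2.42124452e-04, -4.43302560e+01, -1.78587270e+01, -2.20964021e-04,
        3.86231550e-03,  1.91940228e-05]), 'tcp_pos': array([0.15424272, 0.60512778, 0.30302449]), 'tool_rot': array([ 1.24557547e-01,  9.92211868e-01, -9.66849071e-04, -3.03923377e-04]), 'force': array([-0.02954009,  0.09811259,  0.2044269 ]), 'ft_torque': array([-0.0387908 , -0.03097373,  0.0117775 ]), 'gripper_force': 0.0, 'finger_gap': 1.0015144928966886}
```

View pics/top0.png

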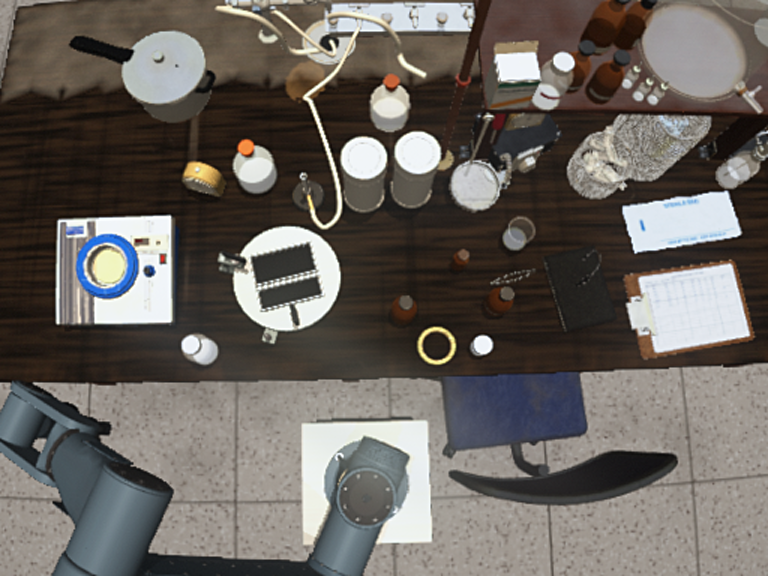

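View pics/scene0.png

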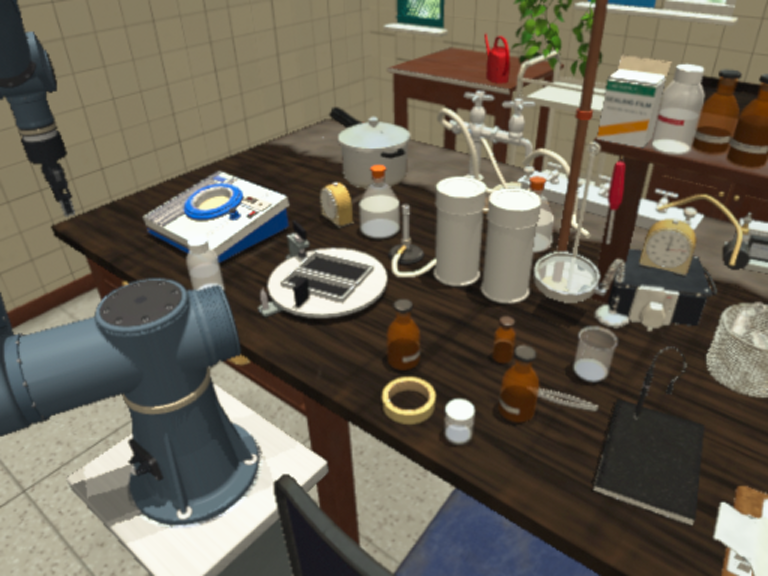

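Top view (shown at 1.5x): the disc is at (287,279) with its fin at (295,315), the pointer at (270,337) and the clamp at (233,262). The large bottles are at (403,309) and (501,300), and the small one is at (460,260). Next I'll measure them.

```bash
python3 - <<'E'
from h import *
d=np.load('/tmp/top.npz'); im,P=d['im'],d['P']
save('disc0',im[140:240,135:240],6)
hsv=cv2.cvtColor(im,cv2.COLOR_RGB2HSV)
sub=(slice(140,240),slice(135,240))
Z=P[...,2]
m=(hsv[...,1]<40)&(hsv[...,2]>170)&(abs(Z-.03)<.01); 
mm=np.zeros_like(m); mm[sub]=m[sub]
c,_=cv2.findContours(mm.astype(np.uint8),cv2.RETR_EXTERNAL,cv2.CHAIN_APPROX_NONE); c=max(c,key=cv2.contourArea)[:,0]
hull=cv2.convexHull(c)[:,0]
p=P[hull[:,1],hull[:,0]]; p=p[~np.isnan(p[:,0])]
A=np.c_[2*p[:,:2],np.ones(len(p))]; s=np.linalg.lstsq(A,(p[:,:2]**2).sum(1),rcond=None)[0]
print('disc',s[:2],np.sqrt(s[2]+s[:2]@s[:2]),'z',np.nanmedian(p[:,2]))
def blob(name,mask):
    n,l,st,ce=cv2.connectedComponentsWithStats(mask.astype(np.uint8))
    for i in range(1,n):
        if st[i,4]>5:
            q=P[l==i]; print(name,ce[i].round(1),st[i,4],'med',np.nanmedian(q,0).round(4),'min',np.nanmin(q,0).round(3),'max',np.nanmax(q,0).round(3))
M=np.zeros_like(m); M[sub]=1
blob('tall',M&(Z>.05)&(Z<.2))
br=(hsv[...,0]<14)&(hsv[...,1]>110)&(Z>.015)&(Z<.2); br[:150]=0; br[250:]=0
blob('brown',br)
for k in (.03,.1): pass
W=M&(Z>.038)
E
```

```text
disc [0.5234524  0.19491539] 0.1387455636188112 z 0.030389322676610986
tall [154.3 172.3] 139 med [0.5581 0.3247 0.0878] min [0.544 0.289 0.056] max [0.582 0.366 0.123]
tall [195.8 208.9] 49 med [0.4156 0.1679 0.0843] min [0.396 0.161 0.051] max [0.439 0.18  0.095]
tall [138.  231.8] 109 med [0.3326 0.3809 0.0973] min [0.307 0.372 0.05 ] max [0.367 0.395 0.125]
tall [177.3 223.4] 10 med [0.3662 0.2412 0.0564] min [0.362 0.236 0.052] max [0.373 0.247 0.069]
brown [305.7 174.2] 80 med [ 0.5456 -0.2505  0.0591] min [ 0.537 -0.276  0.016] max [ 0.576 -0.239  0.093]
brown [107.9 172.1] 14 med [0.5636 0.5061 0.0925] min [0.556 0.5   0.086] max [0.574 0.512 0.099]
brown [330.7 201.2] 211 med [ 0.4309 -0.3352  0.0812] min [ 0.41  -0.377  0.016] max [ 0.473 -0.317  0.142]
brown [268.4 207.7] 182 med [ 0.4128 -0.0987  0.0831] min [ 0.396 -0.135  0.021] max [ 0.457 -0.074  0.141]
```

View pics/disc0.png

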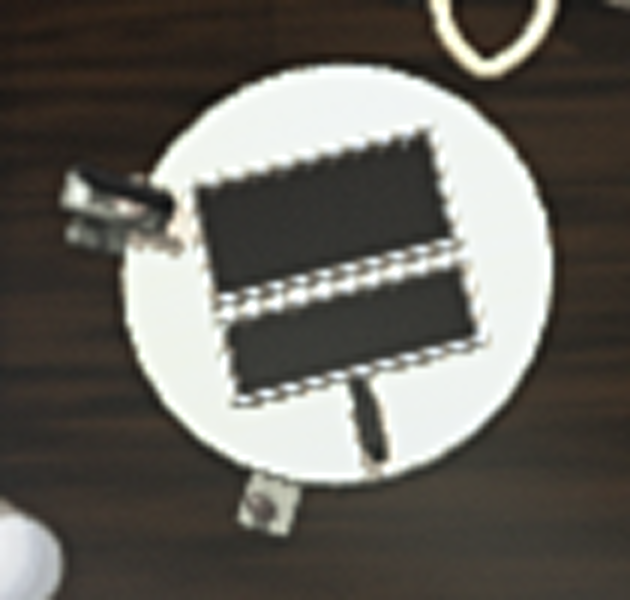

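```bash
cat >> h.py <<'E'
def heading():
    s=manip.sense(); r=R.from_quat(s['tool_rot']).as_matrix(); return s,r,np.degrees(np.arctan2(r[1,1],r[0,1]))
def go(gx,gy,gz,yaw=None):
    """grasp point target (world); yaw = heading of tool y, deg. prints total shift (norm. units, tool axes now) and turn"""
    s,r,h=heading(); g=s['tcp_pos']+r@[0,0,.054]
    d=np.array([gx,gy,gz])-g
    print('t %.1f grasp'%s['t'],g.round(4),'head %.1f'%h,'tilt %.2f'%np.degrees(np.arccos(-r[2,2])),'q6 %.2f'%s['q'][5])
    print('world d',d.round(4),' dp total',(r.T@d/.5).round(4))
    if yaw is not None:
        k=(h-yaw+180)%360-180; y2=np.radians(yaw); r2=np.array([[-np.sin(y2),0,0]]) 
        x2=np.array([-np.sin(y2),np.cos(y2),0]);Y=np.array([np.cos(y2),np.sin(y2),0]);X=np.cross(Y,[0,0,-1])
        print('rotz total %.4f'%(k/360),' dp after turn',(np.array([X@d,Y@d,-d[2]])/.5).round(4))
E
python3 - <<'E'
from h import *
d=np.load('/tmp/top.npz'); im,P=d['im'],d['P']; Z=P[...,2]
hsv=cv2.cvtColor(im,cv2.COLOR_RGB2HSV)
C=np.array([.5234,.1949])
def rep(n,m):
    q=P[m]; c=q[:,:2].mean(0); ev,V=np.linalg.eigh(np.cov((q[:,:2]-c).T)); v=V[:,1]
    print(n,len(q),c.round(4),'mid',((q.min(0)+q.max(0))/2).round(4),'zmax',q[:,2].max().round(3),'r %.4f ang %.1f axis %.1f len %.3f'%(np.hypot(*(c-C)),np.degrees(np.arctan2(*(c-C)[::-1])),np.degrees(np.arctan2(v[1],v[0])),np.ptp((q[:,:2]-c)@v)))
B=np.zeros(Z.shape,bool); B[160:185,140:170]=1
with np.errstate(invalid='ignore'):
    rep('bar',B&(Z>.1)&(hsv[...,2]<90)); rep('hi',B&(Z>.105))
    for z in range(165,180): print(z,[(int(hsv[z,x,2]),int(Z[z,x]*1000)) for x in range(144,168,1) if Z[z,x]>.05])
    B[:]=0;B[190:225,185:205]=1; rep('fin',B&(Z>.075))
    B[:]=0;B[215:230,170:185]=1; rep('ptr',B&(Z>.05))
    for n,(u,v),z in(('L1',(268,204),.135),('L2',(334,196),.135),('S1',(307,170),.089)):
        B[:]=0;B[v-25:v+25,u-25:u+25]=1; rep(n,B&(Z>z))
    for n,(v0,v1) in (('wide',()),) if 0 else (): pass
    B[:]=0;B[150:220,160:220]=1; m=B&(hsv[...,2]<90)&(Z<.045)
    k,l,st,ce=cv2.connectedComponentsWithStats(m.astype(np.uint8))
    for i in range(1,k):
        if st[i,4]>100: rep('lane',l==i)
E
```

```text
bar 50 [0.5598 0.3183] mid [0.5613 0.3176 0.1121] zmax 0.123 r 0.1287 ang 73.6 axis 67.8 len 0.061
hi 50 [0.5599 0.3165] mid [0.5613 0.3173 0.1141] zmax 0.123 r 0.1270 ang 73.3 axis 69.2 len 0.061
165 []
166 []
167 [(45, 119), (42, 108), (40, 112)]
168 [(82, 73), (49, 113), (39, 122), (41, 116), (44, 116), (46, 118), (42, 116)]
169 [(155, 72), (73, 70), (33, 120), (33, 113), (43, 113), (46, 115), (43, 111), (44, 117), (47, 116), (69, 119), (112, 86), (126, 87)]
170 [(202, 71), (167, 73), (87, 98), (30, 105), (30, 113), (36, 117), (41, 113), (44, 116), (46, 114), (60, 117), (92, 110), (102, 112), (86, 111), (190, 65), (250, 52)]
171 [(170, 70), (234, 74), (239, 71), (176, 72), (72, 70), (38, 88), (30, 104), (30, 111), (31, 112), (34, 118), (38, 116), (45, 116), (50, 116), (51, 118), (89, 117), (141, 115), (151, 122)]
172 [(192, 73), (238, 74), (249, 77), (193, 79), (99, 68), (72, 75), (63, 71), (61, 88), (52, 96), (40, 102), (33, 101), (28, 111), (31, 120), (37, 108), (42, 118), (51, 116), (55, 116), (125, 114)]
173 [(191, 71), (224, 71), (234, 75), (176, 67), (108, 67), (99, 64), (97
[... 1030 characters left out ...]
429 -0.3501  0.1404] zmax 0.146 r 0.5504 ang -98.3 axis 82.2 len 0.035
S1 47 [ 0.5466 -0.2668] mid [ 0.5134 -0.2919  0.0952] zmax 0.101 r 0.4623 ang -87.1 axis -140.7 len 0.139
lane 299 [0.657  0.2305] mid [0.642  0.2051 0.002 ] zmax 0.014 r 0.1382 ang 14.9 axis 90.4 len 0.241
lane 695 [0.5602 0.2052] mid [0.5625 0.204  0.0303] zmax 0.043 r 0.0382 ang 15.6 axis 103.1 len 0.155
lane 469 [0.4826 0.1857] mid [0.4809 0.1867 0.0295] zmax 0.04 r 0.0418 ang -167.3 axis 103.6 len 0.156
lane 119 [0.4108 0.2989] mid [ 0.421   0.2882 -0.0007] zmax 0.008 r 0.1533 ang 137.3 axis 53.4 len 0.085
lane 105 [0.4044 0.1077] mid [4.125e-01 1.204e-01 3.000e-04] zmax 0.009 r 0.1475 ang -143.8 axis 118.9 len 0.081
```

```bash
python3 - <<'E'
from h import *
go(.561,.318,.25,-17)
E
```

```text
t 0.1 grasp [0.1542 0.605  0.249 ] head 75.7 tilt 0.12 q6 -0.18
world d [ 0.4068 -0.287   0.001 ]  dp total [-0.9303 -0.3551 -0.0016]
rotz total 0.2575  dp after turn [-0.3111  0.9459 -0.002 ]
```

```bash
python3 -m crank '[{"dp":[-0.03,-0.011,0],"delta_rot":[0,0,0],"fingers":1},{"dp":[-0.065,-0.025,0],"delta_rot":[0,0,0],"fingers":1},{"dp":[-0.075,-0.029,0],"delta_rot":[0,0,0],"fingers":1},{"dp":[-0.075,-0.029,0],"delta_rot":[0,0,0],"fingers":1},{"dp":[-0.075,-0.029,0],"delta_rot":[0,0,0],"fingers":1},{"dp":[-0.075,-0.029,0],"delta_rot":[0,0,0],"fingers":1},{"dp":[-0.075,-0.029,0],"delta_rot":[0,0,0],"fingers":1},{"dp":[-0.075,-0.029,0],"delta_rot":[0,0,0],"fingers":1},{"dp":[-0.075,-0.029,0],"delta_rot":[0,0,0],"fingers":1},{"dp":[-0.075,-0.029,0],"delta_rot":[0,0,0],"fingers":1},{"dp":[-0.075,-0.029,0],"delta_rot":[0,0,0],"fingers":1},{"dp":[-0.075,-0.029,0],"delta_rot":[0,0,0],"fingers":1}]'
python3 -m crank '[{"dp":[-0.06,-0.02,0],"delta_rot":[0,0,0],"fingers":1},{"dp":[-0.03,0,0],"delta_rot":[0,0,0.012],"fingers":1},{"dp":[0,0,0],"delta_rot":[0,0,0.0198],"fingers":1},{"dp":[0,0,0],"delta_rot":[0,0,0.0198],"fingers":1},{"dp":[0,0,0],"delta_rot":[0,0,0.0198],"fingers":1},{"dp":[0,0,0],"delta_rot":[0,0,0.0198],"fingers":1},{"dp":[0,0,0],"delta_rot":[0,0,0.0198],"fingers":1},{"dp":[0,0,0],"delta_rot":[0,0,0.0198],"fingers":1},{"dp":[0,0,0],"delta_rot":[0,0,0.0198],"fingers":1},{"dp":[0,0,0],"delta_rot":[0,0,0.0198],"fingers":1},{"dp":[0,0,0],"delta_rot":[0,0,0.0198],"fingers":1},{"dp":[0,0,0],"delta_rot":[0,0,0.0198],"fingers":1}]'
python3 -c "
from h import *
go(.561,.318,.15,-17)"
```

```text
t: 1.1
tcp_pos: [0.5247, 0.3416, 0.3035]
tool_rot: [0.125, 0.992, -0.0, -0.0]
force: [0.2, 0.1, 0.2]
finger_gap: 0.997
gripper_force: 0.0
t: 2.1
tcp_pos: [0.5643, 0.3223, 0.3033]
tool_rot: [0.709, 0.705, -0.001, -0.0]
force: [0.1, 0.4, -0.6]
finger_gap: 1.001
gripper_force: 0.0
t 2.1 grasp [0.5643 0.3223 0.2493] head -0.3 tilt 0.08 q6 0.35
world d [-0.0033 -0.0043 -0.0993]  dp total [-0.0084 -0.0062  0.1985]
rotz total 0.0465  dp after turn [-0.0101 -0.0038  0.1985]
```

```bash
python3 -m crank '[{"dp":[0,0,0],"delta_rot":[0,0,0.0155],"fingers":1},{"dp":[0,0,0],"delta_rot":[0,0,0.0155],"fingers":1},{"dp":[0,0,0],"delta_rot":[0,0,0.0155],"fingers":1},{"dp":[-0.01,-0.004,0.04],"delta_rot":[0,0,0],"fingers":1},{"dp":[0,0,0.04],"delta_rot":[0,0,0],"fingers":1},{"dp":[0,0,0.04],"delta_rot":[0,0,0],"fingers":1},{"dp":[0,0,0.04],"delta_rot":[0,0,0],"fingers":1},{"dp":[0,0,0.03],"delta_rot":[0,0,0],"fingers":1},{"dp":[0,0,0],"delta_rot":[0,0,0],"fingers":1}]'
python3 -c "
from h import *
go(.561,.318,.106,-17)
im,P=cloud('scene'); np.savez('/tmp/s1',im=im,P=P); save('s1',im[130:230,140:280],5)"
```

```text
t: 2.85
tcp_pos: [0.5591, 0.3173, 0.2048]
tool_rot: [0.802, 0.597, -0.004, -0.001]
force: [-1.4, 0.0, 0.1]
finger_gap: 0.998
gripper_force: 0.0
t 2.9 grasp [0.5586 0.3171 0.1508] head -16.7 tilt 0.49 q6 0.63
world d [ 0.0024  0.0009 -0.0448]  dp total [0.0035 0.0047 0.0895]
rotz total 0.0009  dp after turn [0.0031 0.004  0.0895]
```

View pics/s1.png

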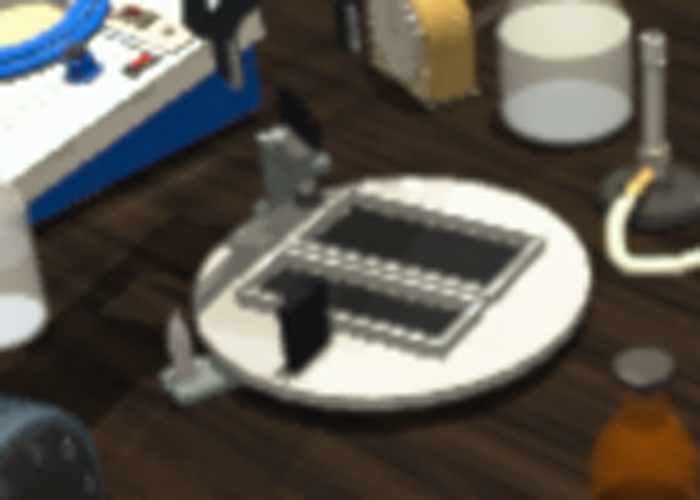

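The fingers straddle the bar: they show at crop x of about 230 and 345, and the bar top is at (290,95). I'll descend, grip and turn about 75° counter-clockwise.

```bash
python3 -m crank '[{"dp":[0.003,0.004,0.02],"delta_rot":[0,0,0],"fingers":1},{"dp":[0,0,0.025],"delta_rot":[0,0,0],"fingers":1},{"dp":[0,0,0.02],"delta_rot":[0,0,0],"fingers":1},{"dp":[0,0,0.015],"delta_rot":[0,0,0],"fingers":1},{"dp":[0,0,0.009],"delta_rot":[0,0,0],"fingers":1},{"dp":[0,0,0],"delta_rot":[0,0,0],"fingers":1},{"dp":[0,0,0],"delta_rot":[0,0,0],"fingers":0},{"dp":[0,0,0],"delta_rot":[0,0,0],"fingers":-0.5},{"dp":[0,0,0],"delta_rot":[0,0,0],"fingers":-1},{"dp":[0,0,0],"delta_rot":[0,0,0],"fingers":-1},{"dp":[0,0,0],"delta_rot":[0,0,0],"fingers":-1},{"dp":[0,0,0],"delta_rot":[0,0,0],"fingers":-1}]' 50
python3 -m crank '[{"dp":[0,0,0],"delta_rot":[0,0,0],"fingers":-1},{"dp":[0,0,0],"delta_rot":[0,0,0],"fingers":-1},{"dp":[0,0,0],"delta_rot":[0,0,0],"fingers":-1},{"dp":[0,0,0],"delta_rot":[0,0,0],"fingers":-1}]' 50
python3 -c "
from h import *
go(.561,.318,.106,-17);print(manip.sense()['ft_torque'])"
```

```text
t: 3.9
tcp_pos: [0.5628, 0.3192, 0.1647]
tool_rot: [0.802, 0.597, -0.001, -0.001]
force: [-11.1, 3.8, 8.3]
finger_gap: 0.141
gripper_force: 6.4
t: 4.23
tcp_pos: [0.5613, 0.3197, 0.165]
tool_rot: [0.802, 0.597, -0.002, -0.002]
force: [-5.6, 1.8, 6.2]
finger_gap: 0.108
gripper_force: 50.1
t 4.2 grasp [0.561  0.3198 0.111 ] head -16.7 tilt 0.31 q6 0.63
world d [ 0.     -0.0018 -0.005 ]  dp total [-0.0033  0.0011  0.01  ]
rotz total 0.0008  dp after turn [-0.0033  0.001   0.01  ]
[ 0.27534008  0.96628681 -0.11538487]
```

```bash
python3 -m crank '[{"dp":[0,0,0],"delta_rot":[0,0,-0.01],"fingers":-1},{"dp":[0,0,-0.0005],"delta_rot":[0,0,-0.017],"fingers":-1},{"dp":[0,0,-0.0005],"delta_rot":[0,0,-0.017],"fingers":-1},{"dp":[0,0,-0.0005],"delta_rot":[0,0,-0.017],"fingers":-1},{"dp":[0,0,-0.0005],"delta_rot":[0,0,-0.017],"fingers":-1},{"dp":[0,0,-0.0005],"delta_rot":[0,0,-0.017],"fingers":-1},{"dp":[0,0,-0.0005],"delta_rot":[0,0,-0.017],"fingers":-1},{"dp":[0,0,-0.0005],"delta_rot":[0,0,-0.017],"fingers":-1},{"dp":[0,0,-0.0005],"delta_rot":[0,0,-0.017],"fingers":-1},{"dp":[0,0,-0.0005],"delta_rot":[0,0,-0.017],"fingers":-1},{"dp":[0,0,-0.0005],"delta_rot":[0,0,-0.017],"fingers":-1},{"dp":[0,0,-0.0005],"delta_rot":[0,0,-0.017],"fingers":-1}]' 80
python3 -m crank '[{"dp":[0,0,0],"delta_rot":[0,0,-0.017],"fingers":-1},{"dp":[0,0,0],"delta_rot":[0,0,-0.01],"fingers":-1},{"dp":[0,0,0],"delta_rot":[0,0,0],"fingers":-1},{"dp":[0,0,0],"delta_rot":[0,0,0],"fingers":-1}]' 80
python3 -c "
from h import *
go(.561,.318,.106,-17);print(manip.sense()['ft_torque'])"
```

```text
t: 5.23
tcp_pos: [0.5597, 0.3192, 0.1673]
tool_rot: [0.305, 0.952, -0.002, -0.005]
force: [-8.7, 0.2, 6.5]
finger_gap: 0.094
gripper_force: 81.5
t: 5.57
tcp_pos: [0.5595, 0.319, 0.1676]
tool_rot: [0.225, 0.974, -0.002, -0.005]
force: [-9.0, -0.3, 8.5]
finger_gap: 0.096
gripper_force: 81.7
t 5.6 grasp [0.5589 0.3189 0.1136] head 64.0 tilt 0.58 q6 -0.77
world d [ 0.0021 -0.0009 -0.0076]  dp total [-0.0047  0.0002  0.0151]
rotz total 0.2251  dp after turn [-0.0006  0.0045  0.0152]
[0.04050332 1.51402446 0.07213561]
```

```bash
python3 -m crank '[{"dp":[0,0,0],"delta_rot":[0,0,0],"fingers":0},{"dp":[0,0,0],"delta_rot":[0,0,0],"fingers":1},{"dp":[0,0,0],"delta_rot":[0,0,0],"fingers":1},{"dp":[0,0,0],"delta_rot":[0,0,0],"fingers":1},{"dp":[0,0,-0.03],"delta_rot":[0,0,0],"fingers":1},{"dp":[0,0,-0.05],"delta_rot":[0,0,0],"fingers":1},{"dp":[0,0,-0.07],"delta_rot":[0,0,0],"fingers":1},{"dp":[0,0,-0.07],"delta_rot":[0,0,0],"fingers":1},{"dp":[0,0,0],"delta_rot":[0,0,0],"fingers":1}]'
python3 -c "
from h import *
im,P=cloud('scene'); save('s2',im[130:230,140:280],5)
go(.4184,.1698,.21,90-165.5+180)"
```

```text
t: 6.32
tcp_pos: [0.5676, 0.3203, 0.2851]
tool_rot: [0.225, 0.974, 0.004, 0.007]
force: [1.3, 1.3, 0.2]
finger_gap: 0.993
gripper_force: 0.0
t 6.4 grasp [0.5669 0.32   0.228 ] head 64.0 tilt 0.62 q6 -0.77
world d [-0.1485 -0.1502 -0.018 ]  dp total [ 0.1353 -0.4005  0.0319]
rotz total -0.1126  dp after turn [ 0.3627 -0.2165  0.036 ]
```

View pics/s2.png

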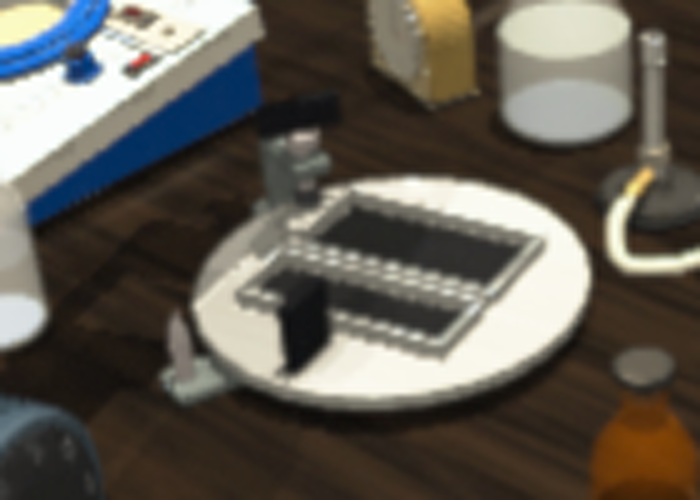

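```bash
python3 -m crank '[{"dp":[0,0,0],"delta_rot":[0,0,-0.0188],"fingers":1},{"dp":[0,0,0],"delta_rot":[0,0,-0.0188],"fingers":1},{"dp":[0,0,0],"delta_rot":[0,0,-0.0188],"fingers":1},{"dp":[0,0,0],"delta_rot":[0,0,-0.0188],"fingers":1},{"dp":[0,0,0],"delta_rot":[0,0,-0.0188],"fingers":1},{"dp":[0,0,0],"delta_rot":[0,0,-0.0188],"fingers":1},{"dp":[0.06,-0.036,0.006],"delta_rot":[0,0,0],"fingers":1},{"dp":[0.06,-0.036,0.006],"delta_rot":[0,0,0],"fingers":1},{"dp":[0.06,-0.036,0.006],"delta_rot":[0,0,0],"fingers":1},{"dp":[0.06,-0.036,0.006],"delta_rot":[0,0,0],"fingers":1},{"dp":[0.06,-0.036,0.006],"delta_rot":[0,0,0],"fingers":1},{"dp":[0.06,-0.036,0.006],"delta_rot":[0,0,0],"fingers":1}]'
python3 -m crank '[{"dp":[0,0,0.03],"delta_rot":[0,0,0],"fingers":0.4},{"dp":[0,0,0.05],"delta_rot":[0,0,0],"fingers":0.4},{"dp":[0,0,0.03],"delta_rot":[0,0,0],"fingers":0.4},{"dp":[0,0,0],"delta_rot":[0,0,0],"fingers":0.4}]'
python3 -c "
from h import *
go(.4185,.169,.072,104)"
```

```text
t: 7.37
tcp_pos: [0.415, 0.1681, 0.2582]
tool_rot: [-0.127, 0.992, -0.0, -0.001]
force: [1.5, -1.0, -0.2]
finger_gap: 1.001
gripper_force: 0.0
t: 7.7
tcp_pos: [0.4148, 0.1685, 0.2014]
tool_rot: [-0.127, 0.992, -0.0, -0.004]
force: [-0.2, 0.3, -0.4]
finger_gap: 0.699
gripper_force: 0.0
t 7.7 grasp [0.4144 0.1684 0.1474] head 104.5 tilt 0.41 q6 -1.69
world d [ 0.0041  0.0006 -0.0754]  dp total [-0.0093 -0.0011  0.1507]
rotz total 0.0015  dp after turn [-0.0083 -0.0009  0.1507]
```

```bash
python3 -m crank '[{"dp":[-0.008,-0.001,0.04],"delta_rot":[0,0,0],"fingers":0.4},{"dp":[0,0,0.04],"delta_rot":[0,0,0],"fingers":0.4},{"dp":[0,0,0.04],"delta_rot":[0,0,0],"fingers":0.4},{"dp":[0,0,0.03],"delta_rot":[0,0,0],"fingers":0.4},{"dp":[0,0,0],"delta_rot":[0,0,0],"fingers":0.4},{"dp":[0,0,0],"delta_rot":[0,0,0],"fingers":-0.4},{"dp":[0,0,0],"delta_rot":[0,0,0],"fingers":-1},{"dp":[0,0,0],"delta_rot":[0,0,0],"fingers":-1},{"dp":[0,0,0],"delta_rot":[0,0,0],"fingers":-1},{"dp":[0,0,0],"delta_rot":[0,0,0],"fingers":-1},{"dp":[0,0,0],"delta_rot":[0,0,0],"fingers":-1}]' 40
python3 -c "
from h import *
go(.4185,.169,.072,104)"
```

```text
t: 8.62
tcp_pos: [0.4213, 0.1696, 0.1303]
tool_rot: [-0.126, 0.992, 0.0, 0.001]
force: [0.1, -1.6, 6.4]
finger_gap: 0.134
gripper_force: 41.1
t 8.6 grasp [0.4214 0.1696 0.0763] head 104.5 tilt 0.13 q6 -1.69
world d [-0.0029 -0.0006 -0.0043]  dp total [0.006  0.0003 0.0085]
rotz total 0.0015  dp after turn [0.006  0.0003 0.0085]
```

```bash
python3 -m crank '[{"dp":[-0.0002,0.0092,0],"delta_rot":[0,0,0.00694],"fingers":-1},{"dp":[-0.0002,0.0092,0],"delta_rot":[0,0,0.00694],"fingers":-1},{"dp":[-0.0002,0.0092,0],"delta_rot":[0,0,0.00694],"fingers":-1},{"dp":[-0.0002,0.0092,0],"delta_rot":[0,0,0.00694],"fingers":-1},{"dp":[-0.0002,0.0092,0],"delta_rot":[0,0,0.00694],"fingers":-1},{"dp":[-0.0002,0.0092,0],"delta_rot":[0,0,0.00694],"fingers":-1},{"dp":[-0.0002,0.0092,0],"delta_rot":[0,0,0.00694],"fingers":-1},{"dp":[-0.0002,0.0092,0],"delta_rot":[0,0,0.00694],"fingers":-1},{"dp":[-0.0002,0.0092,0],"delta_rot":[0,0,0.00694],"fingers":-1},{"dp":[-0.0002,0.0092,0],"delta_rot":[0,0,0.00694],"fingers":-1},{"dp":[-0.0002,0.0092,0],"delta_rot":[0,0,0.00694],"fingers":-1},{"dp":[-0.0002,0.0092,0],"delta_rot":[0,0,0.00694],"fingers":-1}]'
python3 -m crank '[{"dp":[0,0,0],"delta_rot":[0,0,0],"fingers":-1},{"dp":[0,0,0],"delta_rot":[0,0,0],"fingers":-1}]'
python3 -c "
from h import *
go(.5234-.105*np.cos(.286),.1949+.105*np.sin(.286),.072,73.5)
im,P=cloud('top');save('t3',im[140:240,135:240],5)"
```

```text
t: 9.62
tcp_pos: [0.4224, 0.2238, 0.1303]
tool_rot: [0.135, 0.991, 0.0, 0.002]
force: [3.3, -7.1, 5.1]
finger_gap: 0.133
gripper_force: 41.3
t: 9.78
tcp_pos: [0.4224, 0.224, 0.1303]
tool_rot: [0.134, 0.991, 0.0, 0.002]
force: [1.5, -5.2, 5.9]
finger_gap: 0.133
gripper_force: 43.1
t 9.8 grasp [0.4226 0.224  0.0763] head 74.6 tilt 0.20 q6 -1.05
world d [ 0.      0.0005 -0.0043]  dp total [0.0002 0.001  0.0085]
rotz total 0.0030  dp after turn [0.0002 0.001  0.0085]
```

View pics/t3.png

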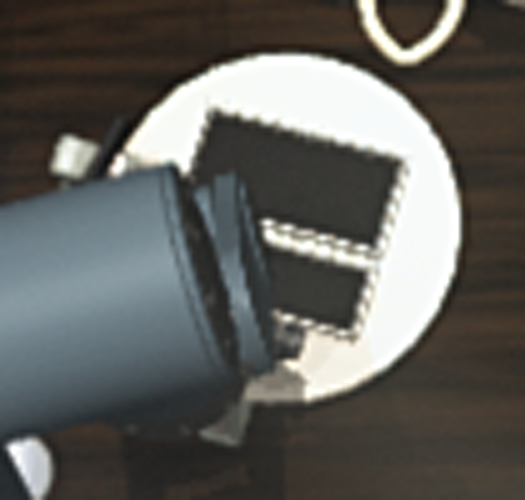

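```bash
python3 -m crank '[{"dp":[0,0,0],"delta_rot":[0,0,0],"fingers":-0.3},{"dp":[0,0,0],"delta_rot":[0,0,0],"fingers":0.2},{"dp":[0,0,0],"delta_rot":[0,0,0],"fingers":0.4},{"dp":[0,0,-0.03],"delta_rot":[0,0,0],"fingers":0.4},{"dp":[0,0,-0.06],"delta_rot":[0,0,0],"fingers":1},{"dp":[0,0,-0.07],"delta_rot":[0,0,0],"fingers":1},{"dp":[0,0,-0.07],"delta_rot":[0,0,0],"fingers":1},{"dp":[0,0,-0.07],"delta_rot":[0,0,0],"fingers":1},{"dp":[0,0,0],"delta_rot":[0,0,0],"fingers":1}]'
python3 -c "
from h import *
go(.561,.318,.22,64)
im,P=cloud('scene');save('s3',im[130:230,140:280],5)"
```

```text
t: 10.58
tcp_pos: [0.4238, 0.2254, 0.285]
tool_rot: [0.133, 0.991, 0.003, 0.006]
force: [1.1, 0.1, -0.1]
finger_gap: 0.997
gripper_force: 0.0
t 10.6 grasp [0.4244 0.2256 0.231 ] head 74.7 tilt 0.74 q6 -1.05
world d [ 0.1366  0.0924 -0.011 ]  dp total [-0.2144  0.2502  0.026 ]
rotz total 0.0297  dp after turn [-0.1645  0.2859  0.022 ]
```

View pics/s3.png

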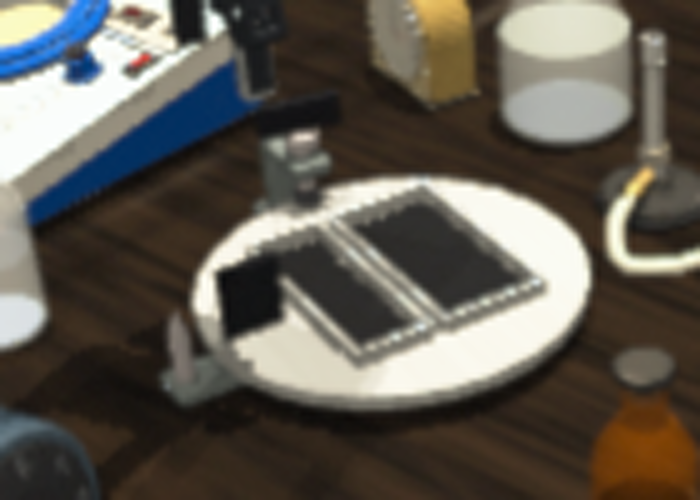

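The fin now points at the pointer and the bar still lies across. I'll measure the remaining angle with the scene depth.

```bash
python3 - <<'E'
from h import *
C=np.array([.5234,.1949])
for n in ('scene','top'):
    im,P=cloud(n); Z=P[...,2]; V=im.max(2); rho=np.hypot(P[...,0]-C[0],P[...,1]-C[1])
    with np.errstate(invalid='ignore'):
        for nm,m in (('lane',(V<95)&(Z<.04)&(Z>.02)&(rho<.115)),('fin',(V<90)&(Z>.05)&(Z<.09)&(rho<.14)&(P[...,0]<.5)),('ptr',(rho>.145)&(rho<.18)&(Z>.045)&(Z<.08)&(P[...,0]<.42))):
            k,l,st,ce=cv2.connectedComponentsWithStats(m.astype(np.uint8))
            for i in range(1,k):
                if st[i,4]<6 or (nm=='lane' and st[i,4]<100): continue
                q=P[l==i]; c=q[:,:2].mean(0); e,v=np.linalg.eigh(np.cov((q[:,:2]-c).T)); v=v[:,1]
                print(n,nm,len(q),c.round(4),'mid',((q.min(0)+q.max(0))/2)[:2].round(4),'ang %.1f axis %.1f rect %s'%(np.degrees(np.arctan2(*(c-C)[::-1])),np.degrees(np.arctan2(v[1],v[0])),cv2.minAreaRect((q[:,:2]*1000).astype(np.float32))))
E
```

```text
scene lane 359 [0.567  0.1911] mid [0.5678 0.1928] ang -4.9 axis 72.9 rect ((568.2476806640625, 193.11415100097656), (141.44952392578125, 69.24037170410156), 73.59391784667969)
scene lane 251 [0.4893 0.2126] mid [0.4917 0.2159] ang 152.5 axis 72.5 rect ((489.9998779296875, 217.50376892089844), (140.51174926757812, 45.17964553833008), 73.36305236816406)
scene fin 135 [0.4175 0.2202] mid [0.4185 0.2207] ang 166.6 axis 163.2 rect ((419.2164001464844, 222.05657958984375), (15.963804244995117, 45.682586669921875), 69.71419525146484)
scene ptr 16 [0.3669 0.2386] mid [0.3668 0.2391] ang 164.4 axis 152.4 rect ((367.3554992675781, 238.93930053710938), (4.568305015563965, 10.436848640441895), 70.47300720214844)
top lane 600 [0.5591 0.1758] mid [0.5603 0.176 ] ang -28.2 axis 66.4 rect ((560.2081909179688, 184.00830078125), (150.73599243164062, 74.69847869873047), 72.4189682006836)
top lane 220 [0.4771 0.1729] mid [0.4762 0.1795] ang -154.6 axis 59.5 rect ((475.67156982421875, 184.0409698486328), (105.14675903320312, 48.242000579833984), 73.34083557128906)
```

```bash
python3 -m crank '[{"dp":[-0.043,0.05,0],"delta_rot":[0,0,0],"fingers":1},{"dp":[-0.043,0.05,0],"delta_rot":[0,0,0],"fingers":1},{"dp":[-0.043,0.05,0],"delta_rot":[0,0,0],"fingers":1},{"dp":[-0.043,0.05,0],"delta_rot":[0,0,0],"fingers":1},{"dp":[-0.042,0.05,0],"delta_rot":[0,0,0],"fingers":1},{"dp":[0,0,0.02],"delta_rot":[0,0,0.015],"fingers":1},{"dp":[0,0,0.02],"delta_rot":[0,0,0.015],"fingers":1},{"dp":[0,0,0.04],"delta_rot":[0,0,0],"fingers":1},{"dp":[0,0,0.04],"delta_rot":[0,0,0],"fingers":1},{"dp":[0,0,0.03],"delta_rot":[0,0,0],"fingers":1},{"dp":[0,0,0],"delta_rot":[0,0,0],"fingers":1}]'
python3 -c "
from h import *
go(.561,.3185,.109,64)"
```

```text
t: 11.65
tcp_pos: [0.554, 0.3152, 0.1978]
tool_rot: [0.226, 0.974, -0.003, -0.005]
force: [-0.1, 0.1, 0.1]
finger_gap: 1.001
gripper_force: 0.0
t 11.7 grasp [0.5534 0.3149 0.1438] head 63.8 tilt 0.74 q6 -0.77
world d [ 0.0076  0.0036 -0.0348]  dp total [-0.0111  0.0137  0.0693]
rotz total -0.0005  dp after turn [-0.0106  0.0131  0.0695]
```

```bash
python3 -m crank '[{"dp":[-0.009,0.011,0.02],"delta_rot":[0,0,0],"fingers":1},{"dp":[0,0,0.02],"delta_rot":[0,0,0],"fingers":1},{"dp":[0,0,0.016],"delta_rot":[0,0,0],"fingers":1},{"dp":[0,0,0.012],"delta_rot":[0,0,0],"fingers":1},{"dp":[0,0,0],"delta_rot":[0,0,0],"fingers":1},{"dp":[0,0,0],"delta_rot":[0,0,0],"fingers":-0.3},{"dp":[0,0,0],"delta_rot":[0,0,0],"fingers":-0.7},{"dp":[0,0,0],"delta_rot":[0,0,0],"fingers":-1},{"dp":[0,0,0],"delta_rot":[0,0,0],"fingers":-1},{"dp":[0,0,0],"delta_rot":[0,0,0],"fingers":-1},{"dp":[0,0,0],"delta_rot":[0,0,0],"fingers":-1},{"dp":[0,0,0],"delta_rot":[0,0,0],"fingers":-1}]' 80
python3 -c "
from h import *
go(.561,.3185,.109,64)"
```

```text
t: 12.65
tcp_pos: [0.5631, 0.3176, 0.1709]
tool_rot: [0.226, 0.974, -0.002, -0.001]
force: [-3.1, -5.9, 4.2]
finger_gap: 0.096
gripper_force: 78.6
t 12.7 grasp [0.563  0.3173 0.1169] head 63.9 tilt 0.30 q6 -0.77
world d [-0.002   0.0012 -0.0079]  dp total [0.0046 0.0004 0.0158]
rotz total -0.0003  dp after turn [0.0046 0.0004 0.0158]
```

```bash
python3 -m crank '[{"dp":[0,0,0.0005],"delta_rot":[0,0,0.01],"fingers":-1},{"dp":[0,0,0.0005],"delta_rot":[0,0,0.017],"fingers":-1},{"dp":[0,0,0.0005],"delta_rot":[0,0,0.017],"fingers":-1},{"dp":[0,0,0.0005],"delta_rot":[0,0,0.017],"fingers":-1},{"dp":[0,0,0.0005],"delta_rot":[0,0,0.017],"fingers":-1},{"dp":[0,0,0.0005],"delta_rot":[0,0,0.017],"fingers":-1},{"dp":[0,0,0.0005],"delta_rot":[0,0,0.017],"fingers":-1},{"dp":[0,0,0.0005],"delta_rot":[0,0,0.017],"fingers":-1},{"dp":[0,0,0.0005],"delta_rot":[0,0,0.017],"fingers":-1},{"dp":[0,0,0.0005],"delta_rot":[0,0,0.017],"fingers":-1},{"dp":[0,0,0.0005],"delta_rot":[0,0,0.017],"fingers":-1},{"dp":[0,0,0.0005],"delta_rot":[0,0,0.017],"fingers":-1}]' 80
python3 -m crank '[{"dp":[0,0,0],"delta_rot":[0,0,0.017],"fingers":-1},{"dp":[0,0,0],"delta_rot":[0,0,0.012],"fingers":-1},{"dp":[0,0,0],"delta_rot":[0,0,0],"fingers":-1},{"dp":[0,0,0],"delta_rot":[0,0,0],"fingers":-1}]' 80
python3 -c "
from h import *
go(.561,.318,.106,-17);print(manip.sense()['ft_torque'])"
```

```text
t: 13.65
tcp_pos: [0.561, 0.3162, 0.1685]
tool_rot: [0.75, 0.661, -0.006, 0.0]
force: [-7.5, -10.3, 13.9]
finger_gap: 0.097
gripper_force: 80.0
t: 13.98
tcp_pos: [0.5605, 0.3163, 0.1682]
tool_rot: [0.806, 0.591, -0.006, 0.0]
force: [-8.1, -9.6, 12.6]
finger_gap: 0.097
gripper_force: 79.8
t 14.0 grasp [0.56   0.3159 0.1142] head -17.5 tilt 0.69 q6 0.65
world d [ 0.001   0.0021 -0.0082]  dp total [0.0049 0.0008 0.0164]
rotz total -0.0014  dp after turn [0.0047 0.0007 0.0165]
[-1.70807155  1.24796249 -0.06645771]
```

```bash
python3 -m crank '[{"dp":[0,0,0],"delta_rot":[0,0,0],"fingers":0},{"dp":[0,0,0],"delta_rot":[0,0,0],"fingers":1},{"dp":[0,0,0],"delta_rot":[0,0,0],"fingers":1},{"dp":[0,0,0],"delta_rot":[0,0,0],"fingers":1},{"dp":[0,0,-0.03],"delta_rot":[0,0,0],"fingers":1},{"dp":[0,0,-0.06],"delta_rot":[0,0,0],"fingers":1},{"dp":[0,0,-0.08],"delta_rot":[0,0,0],"fingers":1},{"dp":[0,0,-0.08],"delta_rot":[0,0,0],"fingers":1},{"dp":[0,0,0],"delta_rot":[0,0,0],"fingers":1}]'
python3 - <<'E'
from h import *
C=np.array([.5234,.1949])
im,P=cloud('scene');save('s4',im[130:260,140:300],4.5); Z=P[...,2]; V=im.max(2)
t,Q=cloud('top'); hsv=cv2.cvtColor(t,cv2.COLOR_RGB2HSV); ZQ=Q[...,2]
go(.4285,-.1055,.30,-17)
with np.errstate(invalid='ignore'):
    for n,(x,y),z in(('L1',(.4285,-.1055),.132),('L2',(.444,-.35),.132),('S1',(.55,-.26),.087)):
        for nm,p in(('top',Q),('scene',P)):
            m=(np.hypot(p[...,0]-x,p[...,1]-y)<.06)&(p[...,2]>z)&(p[...,2]<.16)
            q=p[m]; 
            if len(q): print(n,nm,len(q),q[:,:2].mean(0).round(4),((q[:,:2].min(0)+q[:,:2].max(0))/2).round(4))
E
```

```text
t: 14.73
tcp_pos: [0.568, 0.3213, 0.3013]
tool_rot: [0.807, 0.591, 0.009, 0.002]
force: [1.8, 1.0, 1.2]
finger_gap: 1.002
gripper_force: 0.0
t 14.8 grasp [0.5653 0.3201 0.2407] head -17.5 tilt 0.34 q6 0.65
world d [-0.1368 -0.4256  0.0593]  dp total [-0.8937 -0.004  -0.1218]
rotz total -0.0015  dp after turn [-0.8941 -0.0128 -0.1185]
L1 top 78 [ 0.4279 -0.1055] [ 0.4272 -0.1058]
L1 scene 94 [ 0.4246 -0.1088] [ 0.4258 -0.1057]
L2 top 76 [ 0.4434 -0.3503] [ 0.4429 -0.3511]
L2 scene 132 [ 0.4391 -0.3529] [ 0.4408 -0.352 ]
S1 top 42 [ 0.5569 -0.2587] [ 0.5578 -0.2583]
S1 scene 61 [ 0.5515 -0.2587] [ 0.5535 -0.2578]
```

View pics/s4.png

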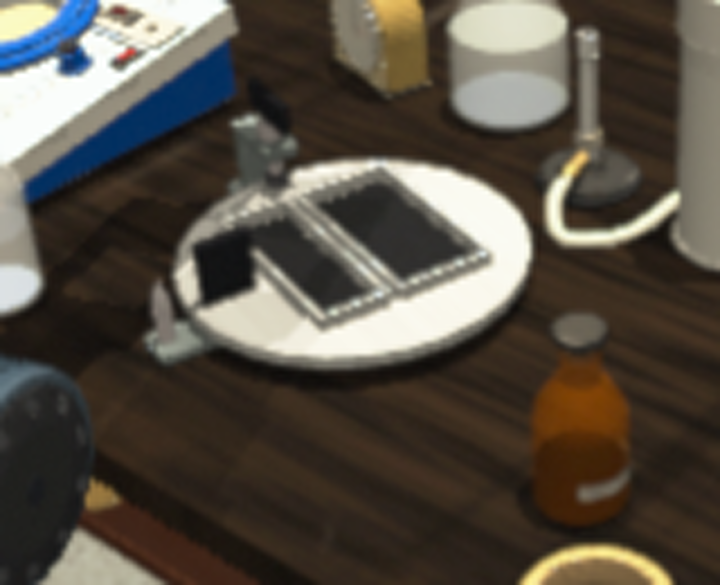

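```bash
python3 - <<'E'
from h import *
im,P=cloud('top')
with np.errstate(invalid='ignore'):
    for a in np.arange(-.45,.3,.05):
        m=(P[...,2]>.1)&(P[...,1]>a)&(P[...,1]<a+.05)&(P[...,0]>.5)&(P[...,0]<.75)
        if m.any(): print('%.2f'%a,P[m].min(0).round(3),P[m].max(0).round(3))
go(.48,0,.24,-17); go(.5565,-.258,.22,-17)
r=R.from_quat(manip.sense()['tool_rot']).as_matrix(); print(r.T@(np.array([.5565-.48,-.258,0])/.5))
E
```

```text
-0.40 [ 0.704 -0.384  0.111] [ 0.75  -0.35   0.157]
-0.35 [ 0.665 -0.349  0.105] [ 0.749 -0.3    0.143]
-0.30 [ 0.544 -0.3    0.1  ] [ 0.75  -0.25   0.145]
-0.25 [ 0.682 -0.25   0.106] [ 0.748 -0.228  0.145]
-0.20 [ 0.716 -0.19   0.1  ] [ 0.75  -0.15   0.243]
-0.15 [ 0.713 -0.15   0.1  ] [ 0.75  -0.1    0.249]
-0.10 [ 0.72  -0.1    0.103] [ 0.75 -0.05  0.24]
-0.05 [ 0.706 -0.05   0.1  ] [ 0.75  -0.     0.241]
-0.00 [0.708 0.    0.1  ] [0.75  0.041 0.238]
0.10 [0.747 0.137 0.102] [0.75  0.144 0.145]
0.20 [0.5   0.237 0.503] [0.534 0.25  0.596]
0.25 [0.503 0.25  0.101] [0.633 0.3   0.593]
t 14.9 grasp [0.5639 0.3196 0.2386] head -17.5 tilt 0.06 q6 0.65
world d [-0.0839 -0.3196  0.0014]  dp total [-0.6601  0.0325 -0.0033]
rotz total -0.0015  dp after turn [-0.6603  0.0264 -0.0029]
t 14.9 grasp [0.5639 0.3196 0.2386] head -17.5 tilt 0.06 q6 0.65
world d [-0.0074 -0.5776 -0.0186]  dp total [-1.1061  0.3337  0.0366]
rotz total -0.0015  dp after turn [-1.1091  0.3236  0.0371]
[-4.45963665e-01  3.01299526e-01 -6.89562668e-05]
```

```bash
python3 -m crank '[{"dp":[-0.06,0.003,0],"delta_rot":[0,0,0],"fingers":1},{"dp":[-0.075,0.0037,0],"delta_rot":[0,0,0],"fingers":1},{"dp":[-0.075,0.0037,0],"delta_rot":[0,0,0],"fingers":1},{"dp":[-0.075,0.0037,0],"delta_rot":[0,0,0],"fingers":1},{"dp":[-0.075,0.0037,0],"delta_rot":[0,0,0],"fingers":1},{"dp":[-0.075,0.0037,0],"delta_rot":[0,0,0],"fingers":1},{"dp":[-0.075,0.0037,0],"delta_rot":[0,0,0],"fingers":1},{"dp":[-0.075,0.0037,0],"delta_rot":[0,0,0],"fingers":1},{"dp":[-0.075,0.0037,0],"delta_rot":[0,0,0],"fingers":1},{"dp":[-0.064,0.043,0.005],"delta_rot":[0,0,0],"fingers":1},{"dp":[-0.064,0.043,0.005],"delta_rot":[0,0,0],"fingers":1},{"dp":[-0.064,0.043,0.005],"delta_rot":[0,0,0],"fingers":1}]' 40
python3 -m crank '[{"dp":[-0.064,0.043,0.005],"delta_rot":[0,0,0],"fingers":1},{"dp":[-0.064,0.043,0.005],"delta_rot":[0,0,0],"fingers":1},{"dp":[-0.064,0.043,0.005],"delta_rot":[0,0,0],"fingers":1},{"dp":[-0.04,0.025,0.005],"delta_rot":[0,0,0],"fingers":1},{"dp":[0,0,0],"delta_rot":[0,0,0],"fingers":1},{"dp":[0,0,0],"delta_rot":[0,0,0],"fingers":1}]'
python3 - <<'E'
from h import *
im,P=cloud('scene'); 
with np.errstate(invalid='ignore'):
    hsv=cv2.cvtColor(im,cv2.COLOR_RGB2HSV)
    m=(np.hypot(P[...,0]-.5565,P[...,1]+.258)<.05)&(P[...,2]>.087)&(P[...,2]<.11)
    q=P[m]; print(len(q),q[:,:2].mean(0),(q[:,:2].min(0)+q[:,:2].max(0))/2)
    t,Q=cloud('top'); h2=cv2.cvtColor(t,cv2.COLOR_RGB2HSV); B=(Q[...,2]>.1)&(Q[...,2]<.13)&(t.max(2)<90)&(np.hypot(Q[...,0]-.561,Q[...,1]-.318)<.05)
    q=Q[B][:,:2]; c=q.mean(0); e,v=np.linalg.eigh(np.cov((q-c).T)); print('bar',len(q),c,np.degrees(np.arctan2(v[1,1],v[0,1])))
go(.5565,-.258,.054,-17)
E
```

```text
t: 15.88
tcp_pos: [0.5115, -0.1125, 0.2828]
tool_rot: [0.807, 0.591, -0.001, -0.002]
force: [0.4, 0.2, 0.8]
finger_gap: 1.001
gripper_force: 0.0
t: 16.38
tcp_pos: [0.5501, -0.2458, 0.2721]
tool_rot: [0.807, 0.59, -0.001, -0.002]
force: [-0.4, 0.7, 0.4]
finger_gap: 1.0
gripper_force: 0.0
62 [ 0.55166286 -0.25883999] [ 0.5536268 -0.2582789]
bar 50 [0.55966164 0.31898754] 69.6487499742431
t 16.5 grasp [ 0.5497 -0.2435  0.219 ] head -17.5 tilt 0.27 q6 -0.30
world d [ 0.0068 -0.0145 -0.165 ]  dp total [-0.0242  0.0231  0.3298]
rotz total -0.0015  dp after turn [-0.0239  0.0215  0.3299]
```

```bash
python3 -m crank '[{"dp":[-0.024,0.022,0.03],"delta_rot":[0,0,0],"fingers":1},{"dp":[0,0,0.06],"delta_rot":[0,0,0],"fingers":1},{"dp":[0,0,0.06],"delta_rot":[0,0,0],"fingers":1},{"dp":[0,0,0.03],"delta_rot":[0,0,0],"fingers":1},{"dp":[0,0,0],"delta_rot":[0,0,0],"fingers":1}]'
python3 -c "
from h import *
go(.5555,-.2585,.054,-17)"
```

```text
t: 16.9
tcp_pos: [0.5553, -0.2563, 0.1806]
tool_rot: [0.806, 0.592, -0.002, -0.005]
force: [-0.8, 0.3, 0.6]
finger_gap: 1.001
gripper_force: 0.0
t 16.9 grasp [ 0.5549 -0.256   0.1266] head -17.4 tilt 0.59 q6 -0.31
world d [ 0.0006 -0.0025 -0.0726]  dp total [-0.0049  0.0042  0.1452]
rotz total -0.0012  dp after turn [-0.0045  0.0027  0.1453]
```

```bash
python3 -m crank '[{"dp":[-0.003,0.002,0.04],"delta_rot":[0,0,0],"fingers":1},{"dp":[0,0,0.045],"delta_rot":[0,0,0],"fingers":1},{"dp":[0,0,0.04],"delta_rot":[0,0,0],"fingers":1},{"dp":[0,0,0.018],"delta_rot":[0,0,0],"fingers":1},{"dp":[0,0,0],"delta_rot":[0,0,0],"fingers":0.2},{"dp":[0,0,0],"delta_rot":[0,0,0],"fingers":-0.2},{"dp":[0,0,0],"delta_rot":[0,0,0],"fingers":-1},{"dp":[0,0,0],"delta_rot":[0,0,0],"fingers":-1},{"dp":[0,0,0],"delta_rot":[0,0,0],"fingers":-1},{"dp":[0,0,0],"delta_rot":[0,0,0],"fingers":-1}]' 50
python3 -c "
from h import *
go(.4737,.1678,.14,-17)"
```

```text
t: 17.73
tcp_pos: [0.5587, -0.2616, 0.1151]
tool_rot: [0.807, 0.591, 0.0, 0.001]
force: [-2.2, 0.5, 6.1]
finger_gap: 0.437
gripper_force: 49.5
t 17.7 grasp [ 0.5587 -0.2617  0.0611] head -17.5 tilt 0.10 q6 -0.31
world d [-0.085   0.4295  0.0789]  dp total [ 0.7677 -0.4207 -0.1589]
rotz total -0.0015  dp after turn [ 0.7717 -0.4138 -0.1578]
```

```bash
python3 -m crank '[{"dp":[0,0,-0.02],"delta_rot":[0,0,0],"fingers":-1},{"dp":[0,0,-0.04],"delta_rot":[0,0,0],"fingers":-1},{"dp":[0,0,-0.05],"delta_rot":[0,0,0],"fingers":-1},{"dp":[0,0,-0.04],"delta_rot":[0,0,0],"fingers":-1},{"dp":[0.02,-0.011,0],"delta_rot":[0,0,0],"fingers":-1},{"dp":[0.04,-0.0215,0],"delta_rot":[0,0,0],"fingers":-1},{"dp":[0.05,-0.027,0],"delta_rot":[0,0,0],"fingers":-1},{"dp":[0.05,-0.027,0],"delta_rot":[0,0,0],"fingers":-1},{"dp":[0.05,-0.027,0],"delta_rot":[0,0,0],"fingers":-1},{"dp":[0.05,-0.027,0],"delta_rot":[0,0,0],"fingers":-1},{"dp":[0.05,-0.027,0],"delta_rot":[0,0,0],"fingers":-1},{"dp":[0.05,-0.027,0],"delta_rot":[0,0,0],"fingers":-1}]' 60
python3 -m crank '[{"dp":[0.05,-0.027,0],"delta_rot":[0,0,0],"fingers":-1},{"dp":[0.05,-0.027,0],"delta_rot":[0,0,0],"fingers":-1},{"dp":[0.05,-0.027,0],"delta_rot":[0,0,0],"fingers":-1},{"dp":[0.05,-0.027,0],"delta_rot":[0,0,0],"fingers":-1},{"dp":[0.05,-0.027,0],"delta_rot":[0,0,0],"fingers":-1},{"dp":[0.05,-0.027,0],"delta_rot":[0,0,0],"fingers":-1},{"dp":[0.05,-0.027,0],"delta_rot":[0,0,0],"fingers":-1},{"dp":[0.05,-0.027,0],"delta_rot":[0,0,0],"fingers":-1},{"dp":[0,0,0],"delta_rot":[0,0,0],"fingers":-1},{"dp":[0,0,0],"delta_rot":[0,0,0],"fingers":-1}]'
python3 -c "
from h import *
go(.4737,.1678,.14,-17)
im,P=cloud('scene');save('s5',im[100:270,150:350],4)"
```

```text
t: 18.73
tcp_pos: [0.5184, -0.0584, 0.1875]
tool_rot: [0.807, 0.591, -0.0, -0.001]
force: [1.3, 0.9, -3.1]
finger_gap: 0.432
gripper_force: 60.4
t: 19.57
tcp_pos: [0.4755, 0.1643, 0.1876]
tool_rot: [0.806, 0.592, -0.001, -0.0]
force: [0.4, -0.9, -2.6]
finger_gap: 0.435
gripper_force: 60.5
t 19.6 grasp [0.4754 0.1643 0.1336] head -17.3 tilt 0.10 q6 0.41
world d [-0.0017  0.0035  0.0064]  dp total [ 0.0056 -0.0053 -0.0128]
rotz total -0.0009  dp after turn [ 0.0057 -0.0052 -0.0128]
```

View pics/s5.png

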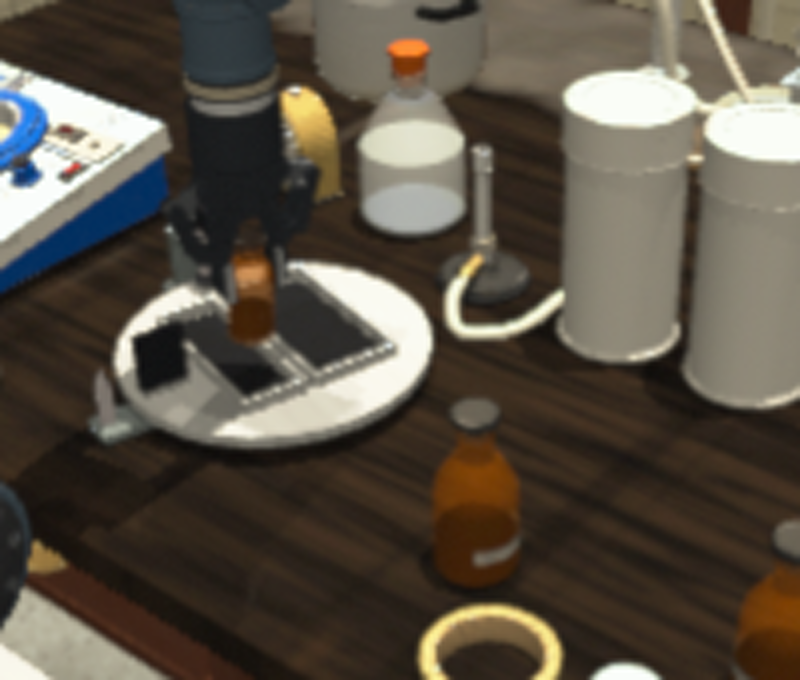

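```bash
python3 -m crank '[{"dp":[0.0055,-0.0075,0],"delta_rot":[0,0,0],"fingers":-1},{"dp":[0,0,0.02],"delta_rot":[0,0,0],"fingers":-1},{"dp":[0,0,0.02],"delta_rot":[0,0,0],"fingers":-1},{"dp":[0,0,0.015],"delta_rot":[0,0,0],"fingers":-1},{"dp":[0,0,0.01],"delta_rot":[0,0,0],"fingers":-1},{"dp":[0,0,0],"delta_rot":[0,0,0],"fingers":-1},{"dp":[0,0,0],"delta_rot":[0,0,0],"fingers":-1}]'
python3 -c "
from h import *
go(.4725,.168,.092,-17)"
```

```text
t: 20.2
tcp_pos: [0.4743, 0.1661, 0.1549]
tool_rot: [0.807, 0.591, -0.001, -0.0]
force: [1.1, 0.1, -2.6]
finger_gap: 0.431
gripper_force: 60.5
t 20.2 grasp [0.4742 0.1661 0.1009] head -17.6 tilt 0.09 q6 0.42
world d [-0.0017  0.0019 -0.0089]  dp total [ 0.0026 -0.0043  0.0179]
rotz total -0.0016  dp after turn [ 0.0026 -0.0043  0.0179]
```

```bash
python3 -m crank '[{"dp":[0.002,-0.003,0.005],"delta_rot":[0,0,0],"fingers":-1},{"dp":[0,0,0.006],"delta_rot":[0,0,0],"fingers":-1},{"dp":[0,0,0.006],"delta_rot":[0,0,0],"fingers":-1},{"dp":[0,0,0.003],"delta_rot":[0,0,0],"fingers":-1},{"dp":[0,0,0],"delta_rot":[0,0,0],"fingers":-1}]'
python3 -c "
from h import *
go(.4725,.168,.092,-17)"
```

```text
t: 20.62
tcp_pos: [0.4732, 0.1679, 0.1455]
tool_rot: [0.807, 0.591, -0.0, -0.0]
force: [-0.6, -1.4, -3.3]
finger_gap: 0.436
gripper_force: 60.5
t 20.6 grasp [0.4732 0.1679 0.0915] head -17.5 tilt 0.01 q6 0.42
world d [-0.0007  0.0001  0.0005]  dp total [-0.0003 -0.0014 -0.001 ]
rotz total -0.0015  dp after turn [-0.0003 -0.0014 -0.001 ]
```

```bash
python3 -m crank '[{"dp":[0,0,0.003],"delta_rot":[0,0,0],"fingers":-1},{"dp":[0,0,0],"delta_rot":[0,0,0],"fingers":-1},{"dp":[0,0,0],"delta_rot":[0,0,0],"fingers":0},{"dp":[0,0,0],"delta_rot":[0,0,0],"fingers":0.3},{"dp":[0,0,0],"delta_rot":[0,0,0],"fingers":0.4},{"dp":[0,0,0],"delta_rot":[0,0,0],"fingers":0.4},{"dp":[0,0,-0.03],"delta_rot":[0,0,0],"fingers":0.4},{"dp":[0,0,-0.06],"delta_rot":[0,0,0],"fingers":0.4},{"dp":[0,0,-0.08],"delta_rot":[0,0,0],"fingers":0.4},{"dp":[0,0,-0.08],"delta_rot":[0,0,0],"fingers":1},{"dp":[0,0,-0.06],"delta_rot":[0,0,0],"fingers":1}]'
python3 -c "
from h import *
im,P=cloud('top')
with np.errstate(invalid='ignore'):
  for n,(x,y),z in(('L1',(.427,-.106),.132),('L2',(.443,-.351),.132)):
    m=(np.hypot(P[...,0]-x,P[...,1]-y)<.07)&(P[...,2]>z)&(P[...,2]<.16); q=P[m];print(n,len(q),q[:,:2].mean(0).round(4))
go(.427,-.106,.23,-17)"
```

```text
t: 21.53
tcp_pos: [0.4738, 0.1679, 0.302]
tool_rot: [0.807, 0.591, 0.001, 0.001]
force: [0.0, -0.3, -1.2]
finger_gap: 0.95
gripper_force: 0.0
L1 78 [ 0.4281 -0.1056]
L2 77 [ 0.4433 -0.3504]
t 21.6 grasp [0.4772 0.1685 0.2531] head -17.5 tilt 0.80 q6 0.42
world d [-0.0502 -0.2745 -0.0231]  dp total [-0.554   0.0689  0.044 ]
rotz total -0.0015  dp after turn [-0.5543  0.0644  0.0462]
```

```bash
python3 -m crank '[{"dp":[-0.04,0.005,0],"delta_rot":[0,0,0],"fingers":1},{"dp":[-0.065,0.008,0.005],"delta_rot":[0,0,0],"fingers":1},{"dp":[-0.07,0.009,0.005],"delta_rot":[0,0,0],"fingers":1},{"dp":[-0.07,0.009,0.005],"delta_rot":[0,0,0],"fingers":1},{"dp":[-0.07,0.009,0.005],"delta_rot":[0,0,0],"fingers":1},{"dp":[-0.07,0.009,0.005],"delta_rot":[0,0,0],"fingers":1},{"dp":[-0.07,0.009,0.005],"delta_rot":[0,0,0],"fingers":1},{"dp":[-0.06,0.008,0.005],"delta_rot":[0,0,0],"fingers":1},{"dp":[-0.035,0.005,0],"delta_rot":[0,0,0],"fingers":1},{"dp":[0,0,0],"delta_rot":[0,0,0],"fingers":1},{"dp":[0,0,0],"delta_rot":[0,0,0],"fingers":1}]'
python3 -c "
from h import *
im,P=cloud('scene');save('s6',im[100:300,150:390],3.2)
go(.4275,-.1058,.112,-17)"
```

```text
t: 22.5
tcp_pos: [0.4241, -0.1057, 0.2814]
tool_rot: [0.808, 0.59, 0.0, -0.0]
force: [1.0, -0.2, -0.1]
finger_gap: 0.997
gripper_force: 0.0
t 22.6 grasp [ 0.424  -0.1048  0.2274] head -17.6 tilt 0.05 q6 -0.19
world d [ 0.0035 -0.001  -0.1154]  dp total [0.     0.0075 0.2309]
rotz total -0.0017  dp after turn [1.000e-04 7.300e-03 2.309e-01]
```

View pics/s6.png

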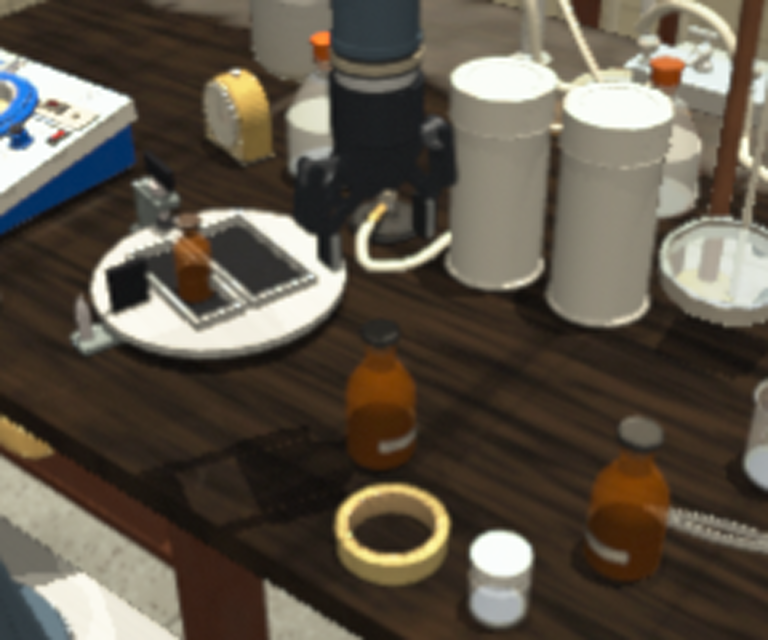

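```bash
python3 -m crank '[{"dp":[0,0.0075,0.03],"delta_rot":[0,0,0],"fingers":1},{"dp":[0,0,0.06],"delta_rot":[0,0,0],"fingers":1},{"dp":[0,0,0.06],"delta_rot":[0,0,0],"fingers":1},{"dp":[0,0,0.05],"delta_rot":[0,0,0],"fingers":1},{"dp":[0,0,0.034],"delta_rot":[0,0,0],"fingers":1},{"dp":[0,0,0],"delta_rot":[0,0,0],"fingers":0.2},{"dp":[0,0,0],"delta_rot":[0,0,0],"fingers":-0.2},{"dp":[0,0,0],"delta_rot":[0,0,0],"fingers":-0.6},{"dp":[0,0,0],"delta_rot":[0,0,0],"fingers":-1},{"dp":[0,0,0],"delta_rot":[0,0,0],"fingers":-1},{"dp":[0,0,0],"delta_rot":[0,0,0],"fingers":-1},{"dp":[0,0,0],"delta_rot":[0,0,0],"fingers":-1}]' 60
python3 -c "
from h import *
C=np.array([.522,.195]);a=np.radians(73.6);x=np.array([np.sin(a),-np.cos(a)]);y=np.array([np.cos(a),np.sin(a)])
for v in(.038,-.038): print((C+.04*x+v*y).round(4))
go(*(C+.04*x+.038*y),.19,-17)"
```

```text
t: 23.55
tcp_pos: [0.4278, -0.1061, 0.1659]
tool_rot: [0.807, 0.591, 0.0, 0.001]
force: [-2.3, 2.0, 7.2]
finger_gap: 0.363
gripper_force: 59.2
[0.5711 0.2202]
[0.5496 0.1473]
t 23.6 grasp [ 0.4279 -0.1061  0.1119] head -17.5 tilt 0.08 q6 -0.19
world d [0.1432 0.3263 0.0781]  dp total [ 0.7085  0.0766 -0.1562]
rotz total -0.0015  dp after turn [ 0.7077  0.0831 -0.1562]
```

```bash
python3 -m crank '[{"dp":[0,0,-0.02],"delta_rot":[0,0,0],"fingers":-1},{"dp":[0,0,-0.04],"delta_rot":[0,0,0],"fingers":-1},{"dp":[0,0,-0.05],"delta_rot":[0,0,0],"fingers":-1},{"dp":[0,0,-0.03],"delta_rot":[0,0,0],"fingers":-1},{"dp":[0.02,0.002,0],"delta_rot":[0,0,0],"fingers":-1},{"dp":[0.04,0.0045,0],"delta_rot":[0,0,0],"fingers":-1},{"dp":[0.05,0.0055,0],"delta_rot":[0,0,0],"fingers":-1},{"dp":[0.05,0.0055,0],"delta_rot":[0,0,0],"fingers":-1},{"dp":[0.05,0.0055,0],"delta_rot":[0,0,0],"fingers":-1},{"dp":[0.05,0.0055,0],"delta_rot":[0,0,0],"fingers":-1},{"dp":[0.05,0.0055,0],"delta_rot":[0,0,0],"fingers":-1},{"dp":[0.05,0.0055,0],"delta_rot":[0,0,0],"fingers":-1}]' 70
python3 -m crank '[{"dp":[0.05,0.0055,0],"delta_rot":[0,0,0],"fingers":-1},{"dp":[0.05,0.0055,0],"delta_rot":[0,0,0],"fingers":-1},{"dp":[0.05,0.0055,0],"delta_rot":[0,0,0],"fingers":-1},{"dp":[0.05,0.0055,0],"delta_rot":[0,0,0],"fingers":-1},{"dp":[0.05,0.0055,0],"delta_rot":[0,0,0],"fingers":-1},{"dp":[0.05,0.0055,0],"delta_rot":[0,0,0],"fingers":-1},{"dp":[0.03,0.003,0],"delta_rot":[0,0,0],"fingers":-1},{"dp":[0.02,0.002,0],"delta_rot":[0,0,0],"fingers":-1},{"dp":[0,0,0],"delta_rot":[0,0,0],"fingers":-1},{"dp":[0,0,0],"delta_rot":[0,0,0],"fingers":-1}]'
python3 -c "
from h import *
go(.5711,.2202,.143,-17)
im,P=cloud('scene');save('s7',im[100:270,150:350],4)"
```

```text
t: 24.55
tcp_pos: [0.5003, 0.0615, 0.2333]
tool_rot: [0.807, 0.591, -0.001, -0.001]
force: [-0.3, 0.1, -5.1]
finger_gap: 0.359
gripper_force: 70.3
t: 25.38
tcp_pos: [0.5707, 0.2208, 0.2333]
tool_rot: [0.806, 0.591, -0.002, -0.0]
force: [-0.3, -0.4, -5.6]
finger_gap: 0.357
gripper_force: 70.2
t 25.4 grasp [0.5705 0.2207 0.1793] head -17.5 tilt 0.18 q6 0.49
world d [ 0.0006 -0.0005 -0.0363]  dp total [-0.0004  0.0016  0.0727]
rotz total -0.0013  dp after turn [-0.0006  0.0014  0.0727]
```

View pics/s7.png

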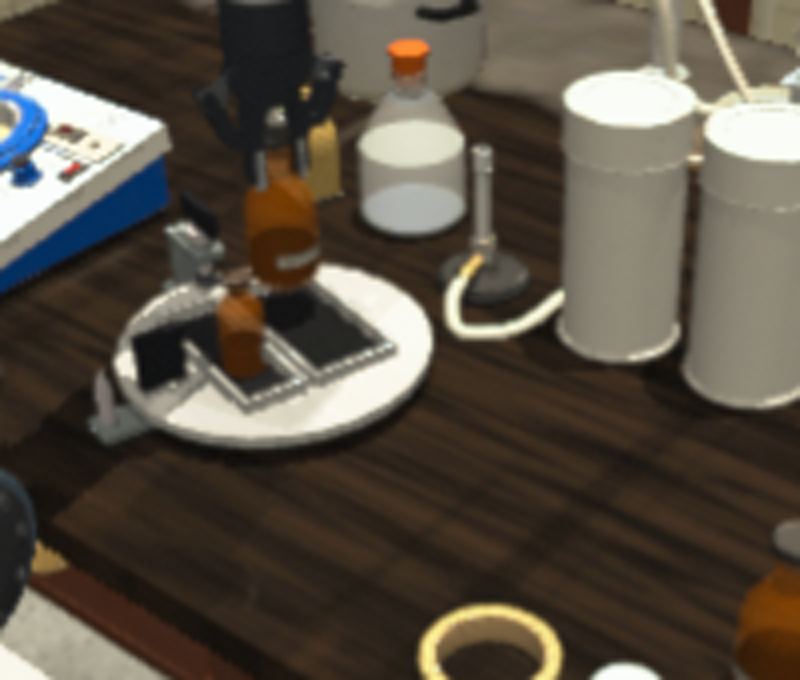

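```bash
python3 -m crank '[{"dp":[0,0.0015,0.02],"delta_rot":[0,0,0],"fingers":-1},{"dp":[0,0,0.02],"delta_rot":[0,0,0],"fingers":-1},{"dp":[0,0,0.016],"delta_rot":[0,0,0],"fingers":-1},{"dp":[0,0,0.01],"delta_rot":[0,0,0],"fingers":-1},{"dp":[0,0,0.006],"delta_rot":[0,0,0],"fingers":-1},{"dp":[0,0,0.002],"delta_rot":[0,0,0],"fingers":-1},{"dp":[0,0,0],"delta_rot":[0,0,0],"fingers":-1},{"dp":[0,0,0],"delta_rot":[0,0,0],"fingers":-1}]'
python3 -c "
from h import *
go(.5711,.2202,.143,-17)"
```

```text
t: 26.1
tcp_pos: [0.5728, 0.2204, 0.1979]
tool_rot: [0.807, 0.591, 0.0, 0.0]
force: [-0.6, 1.0, -4.0]
finger_gap: 0.357
gripper_force: 70.2
t 26.1 grasp [0.5728 0.2204 0.1439] head -17.5 tilt 0.04 q6 0.49
world d [-0.0017 -0.0002 -0.0009]  dp total [-0.0015 -0.0031  0.0018]
rotz total -0.0015  dp after turn [-0.0015 -0.0031  0.0018]
```

```bash
python3 -m crank '[{"dp":[0,-0.002,0.003],"delta_rot":[0,0,0],"fingers":-1},{"dp":[0,0,0.001],"delta_rot":[0,0,0],"fingers":-1},{"dp":[0,0,0],"delta_rot":[0,0,0],"fingers":-0.1},{"dp":[0,0,0],"delta_rot":[0,0,0],"fingers":0.2},{"dp":[0,0,0],"delta_rot":[0,0,0],"fingers":0.4},{"dp":[0,0,0],"delta_rot":[0,0,0],"fingers":0.4},{"dp":[0,0,-0.03],"delta_rot":[0,0,0],"fingers":0.4},{"dp":[0,0,-0.06],"delta_rot":[0,0,0],"fingers":0.4},{"dp":[0,0,-0.08],"delta_rot":[0,0,0],"fingers":0.6},{"dp":[0,0,-0.05],"delta_rot":[0,0,0],"fingers":1},{"dp":[0,0,0],"delta_rot":[0,0,0],"fingers":1}]'
python3 -c "
from h import *
go(.48,0,.25,-17)
r=R.from_quat(manip.sense()['tool_rot']).as_matrix(); print(r.T@(np.array([.443-.48,-.3505,-.03])/.5))"
```

```text
t: 27.02
tcp_pos: [0.5747, 0.2214, 0.3128]
tool_rot: [0.807, 0.591, 0.006, 0.003]
force: [0.8, 0.2, 0.4]
finger_gap: 1.0
gripper_force: 0.0
t 27.0 grasp [0.5754 0.2216 0.2588] head -17.5 tilt 0.81 q6 0.49
world d [-0.0954 -0.2216 -0.0088]  dp total [-0.4802 -0.0487  0.0137]
rotz total -0.0015  dp after turn [-0.4796 -0.053   0.0175]
[-0.6911211   0.13988196  0.05711101]
```

```bash
python3 -m crank '[{"dp":[-0.05,-0.005,0],"delta_rot":[0,0,0],"fingers":1},{"dp":[-0.072,-0.0073,0],"delta_rot":[0,0,0],"fingers":1},{"dp":[-0.072,-0.0073,0],"delta_rot":[0,0,0],"fingers":1},{"dp":[-0.072,-0.0073,0],"delta_rot":[0,0,0],"fingers":1},{"dp":[-0.072,-0.0073,0],"delta_rot":[0,0,0],"fingers":1},{"dp":[-0.072,-0.0073,0],"delta_rot":[0,0,0],"fingers":1},{"dp":[-0.07,-0.0073,0],"delta_rot":[0,0,0],"fingers":1},{"dp":[-0.07,0.014,0.005],"delta_rot":[0,0,0],"fingers":1},{"dp":[-0.07,0.014,0.005],"delta_rot":[0,0,0],"fingers":1},{"dp":[-0.07,0.014,0.005],"delta_rot":[0,0,0],"fingers":1},{"dp":[-0.07,0.014,0.005],"delta_rot":[0,0,0],"fingers":1},{"dp":[-0.07,0.014,0.005],"delta_rot":[0,0,0],"fingers":1}]'
python3 -m crank '[{"dp":[-0.07,0.014,0.005],"delta_rot":[0,0,0],"fingers":1},{"dp":[-0.07,0.014,0.005],"delta_rot":[0,0,0],"fingers":1},{"dp":[-0.07,0.014,0.005],"delta_rot":[0,0,0],"fingers":1},{"dp":[-0.07,0.014,0.005],"delta_rot":[0,0,0],"fingers":1},{"dp":[-0.05,0.01,0.005],"delta_rot":[0,0,0],"fingers":1},{"dp":[0,0,0],"delta_rot":[0,0,0],"fingers":1},{"dp":[0,0,0],"delta_rot":[0,0,0],"fingers":1}]'
python3 - <<'E'
from h import *
for n in('top','scene'):
    im,P=cloud(n)
    with np.errstate(invalid='ignore'):
        for nm,(x,y),z in(('L2',(.443,-.351),.132),('L1',(.571,.22),.162),('S1',(.4722,.168),.117)):
            m=(np.hypot(P[...,0]-x,P[...,1]-y)<.04)&(P[...,2]>z)&(P[...,2]<z+.02); q=P[m];print(n,nm,len(q),q[:,:2].mean(0).round(4) if len(q) else '')
    if n=='top': save('t8',im[130:260,130:380],3)
go(.443,-.3505,.112,-17)
E
```

```text
t: 28.02
tcp_pos: [0.4559, -0.1798, 0.293]
tool_rot: [0.807, 0.591, 0.0, 0.0]
force: [0.1, -0.2, -0.4]
finger_gap: 1.001
gripper_force: 0.0
t: 28.6
tcp_pos: [0.4377, -0.3468, 0.28]
tool_rot: [0.808, 0.59, 0.0, -0.0]
force: [-0.4, -0.2, -0.8]
finger_gap: 1.001
gripper_force: 0.0
top L2 0 
top L1 79 [0.5718 0.2215]
top S1 45 [0.479  0.1855]
scene L2 132 [ 0.439  -0.3529]
scene L1 55 [0.569  0.2167]
scene S1 43 [0.4769 0.182 ]
t 28.7 grasp [ 0.4379 -0.3444  0.2263] head -17.5 tilt 0.10 q6 -0.56
world d [ 0.0051 -0.0061 -0.1143]  dp total [-0.0087  0.0137  0.2285]
rotz total -0.0015  dp after turn [-0.0086  0.0133  0.2286]
```

View pics/t8.png

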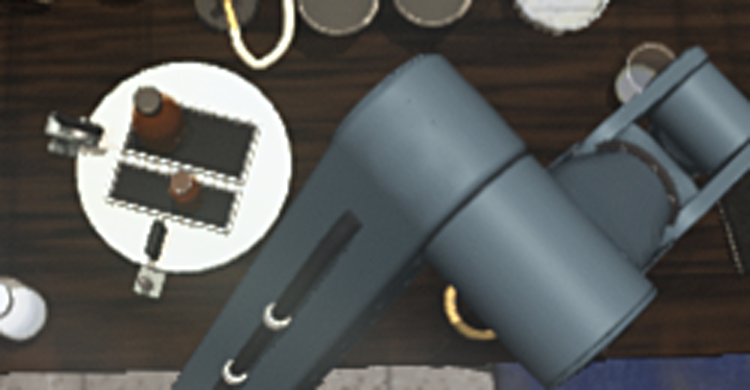

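Top view: the fin is aligned with the pointer, one large bottle stands at crop (150,105) and the small one at (183,188), both inside their lanes. Now the second large bottle.

```bash
python3 -m crank '[{"dp":[-0.008,0.011,0.03],"delta_rot":[0,0,0],"fingers":1},{"dp":[0,0,0.06],"delta_rot":[0,0,0],"fingers":1},{"dp":[0,0,0.06],"delta_rot":[0,0,0],"fingers":1},{"dp":[0,0,0.05],"delta_rot":[0,0,0],"fingers":1},{"dp":[0,0,0.032],"delta_rot":[0,0,0],"fingers":1},{"dp":[0,0,0],"delta_rot":[0,0,0],"fingers":0.2},{"dp":[0,0,0],"delta_rot":[0,0,0],"fingers":-0.2},{"dp":[0,0,0],"delta_rot":[0,0,0],"fingers":-0.6},{"dp":[0,0,0],"delta_rot":[0,0,0],"fingers":-1},{"dp":[0,0,0],"delta_rot":[0,0,0],"fingers":-1},{"dp":[0,0,0],"delta_rot":[0,0,0],"fingers":-1},{"dp":[0,0,0],"delta_rot":[0,0,0],"fingers":-1}]' 60
python3 -c "
from h import *
go(.5496,.1473,.18,-17)"
```

```text
t: 29.7
tcp_pos: [0.4428, -0.3513, 0.1665]
tool_rot: [0.807, 0.591, 0.0, 0.001]
force: [-0.5, 1.1, 6.0]
finger_gap: 0.366
gripper_force: 59.7
t 29.7 grasp [ 0.4429 -0.3514  0.1125] head -17.5 tilt 0.15 q6 -0.56
world d [0.1067 0.4987 0.0675]  dp total [ 1.0151 -0.0969 -0.1365]
rotz total -0.0015  dp after turn [ 1.0162 -0.0876 -0.135 ]
```

```bash
python3 -m crank '[{"dp":[0,0,-0.02],"delta_rot":[0,0,0],"fingers":-1},{"dp":[0,0,-0.04],"delta_rot":[0,0,0],"fingers":-1},{"dp":[0,0,-0.05],"delta_rot":[0,0,0],"fingers":-1},{"dp":[0,0,-0.026],"delta_rot":[0,0,0],"fingers":-1},{"dp":[0.025,-0.0025,0],"delta_rot":[0,0,0],"fingers":-1},{"dp":[0.04,-0.004,0],"delta_rot":[0,0,0],"fingers":-1},{"dp":[0.05,-0.0048,0],"delta_rot":[0,0,0],"fingers":-1},{"dp":[0.05,-0.0048,0],"delta_rot":[0,0,0],"fingers":-1},{"dp":[0.05,-0.0048,0],"delta_rot":[0,0,0],"fingers":-1},{"dp":[0.05,-0.0048,0],"delta_rot":[0,0,0],"fingers":-1},{"dp":[0.05,-0.0048,0],"delta_rot":[0,0,0],"fingers":-1},{"dp":[0.05,-0.0048,0],"delta_rot":[0,0,0],"fingers":-1}]' 70
python3 -m crank '[{"dp":[0.05,-0.0048,0],"delta_rot":[0,0,0],"fingers":-1},{"dp":[0.05,-0.0048,0],"delta_rot":[0,0,0],"fingers":-1},{"dp":[0.05,-0.0048,0],"delta_rot":[0,0,0],"fingers":-1},{"dp":[0.05,-0.0048,0],"delta_rot":[0,0,0],"fingers":-1},{"dp":[0.05,-0.0048,0],"delta_rot":[0,0,0],"fingers":-1},{"dp":[0.05,-0.0048,0],"delta_rot":[0,0,0],"fingers":-1},{"dp":[0.05,-0.0048,0],"delta_rot":[0,0,0],"fingers":-1},{"dp":[0.05,-0.0048,0],"delta_rot":[0,0,0],"fingers":-1},{"dp":[0.05,-0.0048,0],"delta_rot":[0,0,0],"fingers":-1},{"dp":[0.05,-0.0048,0],"delta_rot":[0,0,0],"fingers":-1},{"dp":[0,0,0],"delta_rot":[0,0,0],"fingers":-1},{"dp":[0,0,0],"delta_rot":[0,0,0],"fingers":-1}]'
python3 -c "
from h import *
go(.5496,.1473,.18,-17)"
```

```text
t: 30.7
tcp_pos: [0.4794, -0.1689, 0.2315]
tool_rot: [0.807, 0.591, -0.0, -0.002]
force: [0.1, 0.5, -5.2]
finger_gap: 0.361
gripper_force: 70.3
t: 31.7
tcp_pos: [0.5314, 0.076, 0.2315]
tool_rot: [0.806, 0.592, -0.001, -0.001]
force: [-0.0, -0.8, -4.7]
finger_gap: 0.361
gripper_force: 70.0
t 31.7 grasp [0.5312 0.0761 0.1775] head -17.4 tilt 0.19 q6 0.24
world d [0.0184 0.0712 0.0025]  dp total [ 0.147  -0.0075 -0.0051]
rotz total -0.0010  dp after turn [ 0.147  -0.0065 -0.005 ]
```

```bash
python3 -m crank '[{"dp":[0.035,-0.002,0],"delta_rot":[0,0,0],"fingers":-1},{"dp":[0.04,-0.002,0],"delta_rot":[0,0,0],"fingers":-1},{"dp":[0.04,-0.002,0],"delta_rot":[0,0,0],"fingers":-1},{"dp":[0.03,-0.001,0],"delta_rot":[0,0,0],"fingers":-1},{"dp":[0,0,0],"delta_rot":[0,0,0],"fingers":-1},{"dp":[0,0,0],"delta_rot":[0,0,0],"fingers":-1}]'
python3 -c "
from h import *
go(.5496,.1473,.143,-17)
im,P=cloud('scene');save('s9',im[100:270,150:350],4)"
```

```text
t: 32.2
tcp_pos: [0.5505, 0.1442, 0.2318]
tool_rot: [0.806, 0.591, -0.001, -0.0]
force: [0.3, 0.0, -5.5]
finger_gap: 0.363
gripper_force: 70.0
t 32.2 grasp [0.5503 0.1441 0.1778] head -17.5 tilt 0.15 q6 0.37
world d [-0.0007  0.0032 -0.0348]  dp total [ 0.0057 -0.0032  0.0696]
rotz total -0.0014  dp after turn [ 0.0057 -0.0033  0.0696]
```

View pics/s9.png

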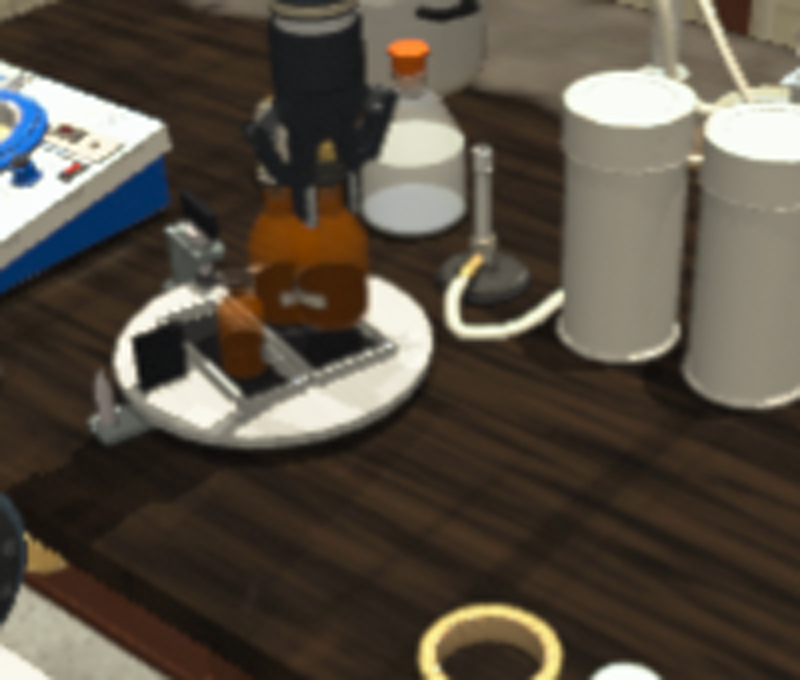

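```bash
python3 -m crank '[{"dp":[0.002,-0.002,0.02],"delta_rot":[0,0,0],"fingers":-1},{"dp":[0,0,0.02],"delta_rot":[0,0,0],"fingers":-1},{"dp":[0,0,0.014],"delta_rot":[0,0,0],"fingers":-1},{"dp":[0,0,0.01],"delta_rot":[0,0,0],"fingers":-1},{"dp":[0,0,0.005],"delta_rot":[0,0,0],"fingers":-1},{"dp":[0,0,0],"delta_rot":[0,0,0],"fingers":-1},{"dp":[0,0,0],"delta_rot":[0,0,0],"fingers":-1}]'
python3 -c "
from h import *
go(.5496,.1473,.143,-17)"
```

```text
t: 32.83
tcp_pos: [0.5511, 0.1453, 0.198]
tool_rot: [0.807, 0.591, 0.0, 0.0]
force: [1.1, 0.0, -5.0]
finger_gap: 0.364
gripper_force: 70.0
t 32.8 grasp [0.5511 0.1453 0.144 ] head -17.6 tilt 0.01 q6 0.37
world d [-0.0015  0.002  -0.001 ]  dp total [ 0.0029 -0.004   0.0021]
rotz total -0.0015  dp after turn [ 0.0029 -0.0039  0.0021]
```

```bash
python3 -m crank '[{"dp":[0,-0.001,0.003],"delta_rot":[0,0,0],"fingers":-1},{"dp":[0,0,0.001],"delta_rot":[0,0,0],"fingers":-1},{"dp":[0,0,0],"delta_rot":[0,0,0],"fingers":-0.1},{"dp":[0,0,0],"delta_rot":[0,0,0],"fingers":0.2},{"dp":[0,0,0],"delta_rot":[0,0,0],"fingers":0.4},{"dp":[0,0,0],"delta_rot":[0,0,0],"fingers":0.4},{"dp":[0,0,-0.03],"delta_rot":[0,0,0],"fingers":0.4},{"dp":[0,0,-0.06],"delta_rot":[0,0,0],"fingers":0.4},{"dp":[0,0,-0.08],"delta_rot":[0,0,0],"fingers":0.6},{"dp":[0,0,-0.06],"delta_rot":[0,0,0],"fingers":1},{"dp":[-0.06,0,0],"delta_rot":[0,0,0],"fingers":1},{"dp":[-0.07,0,0],"delta_rot":[0,0,0],"fingers":1}]'
python3 -m crank '[{"dp":[-0.07,0,0],"delta_rot":[0,0,0],"fingers":1},{"dp":[-0.07,0,0],"delta_rot":[0,0,0],"fingers":1},{"dp":[-0.07,0,0],"delta_rot":[0,0,0],"fingers":1},{"dp":[-0.07,0,0],"delta_rot":[0,0,0],"fingers":1},{"dp":[-0.06,0,0],"delta_rot":[0,0,0],"fingers":1},{"dp":[-0.06,0,0],"delta_rot":[0,0,0],"fingers":1},{"dp":[-0.05,0,0],"delta_rot":[0,0,0],"fingers":1},{"dp":[0,0,0],"delta_rot":[0,0,0],"fingers":1},{"dp":[0,0,0],"delta_rot":[0,0,0],"fingers":1},{"dp":[0,0,0],"delta_rot":[0,0,0],"fingers":1}]'
python3 - <<'E'
from h import *
C=np.array([.522,.195]);a=np.radians(73.5);x=np.array([np.sin(a),-np.cos(a)]);y=np.array([np.cos(a),np.sin(a)])
for n in('top','scene'):
    im,P=cloud(n)
    with np.errstate(invalid='ignore'):
        for nm,(u,v),z in(('L2',(.55,.146),.162),('L1',(.571,.22),.162),('S1',(.479,.185),.117)):
            m=(np.hypot(P[...,0]-u,P[...,1]-v)<.035)&(P[...,2]>z)&(P[...,2]<z+.02); q=P[m];c=q[:,:2].mean(0)-C if len(q) else C;print(n,nm,len(q),'disc frame',(c@x).round(4),(c@y).round(4),'zmed %.3f'%np.median(q[:,2]))
    if n=='top':
        save('t10',im[130:260,130:380],3)
        hsv=cv2.cvtColor(im,cv2.COLOR_RGB2HSV); Z=P[...,2]; V=im.max(2)
        rho=np.hypot(P[...,0]-C[0],P[...,1]-C[1])
        q=P[(V<90)&(Z>.07)&(Z<.1)&(rho<.135)&(rho>.085)&(P[...,0]<.46)][:,:2]; c=q.mean(0)-C; print('fin',len(q),np.degrees(np.arctan2(c[1],c[0])))
        q=P[(rho>.145)&(rho<.18)&(Z>.05)&(P[...,0]<.42)&(Z<.08)][:,:2]; c=q.mean(0)-C; print('ptr',len(q),np.degrees(np.arctan2(c[1],c[0])))
        B=(Z>.1)&(Z<.13)&(V<90)&(np.hypot(P[...,0]-.561,P[...,1]-.318)<.05)
        q=P[B][:,:2]; c=q.mean(0); e,v=np.linalg.eigh(np.cov((q-c).T)); print('bar',len(q),np.degrees(np.arctan2(v[1,1],v[0,1])))
E
```

```text
t: 33.83
tcp_pos: [0.5324, 0.0844, 0.3143]
tool_rot: [0.805, 0.593, 0.003, 0.003]
force: [-0.5, -1.1, 0.2]
finger_gap: 0.999
gripper_force: 0.0
t: 34.67
tcp_pos: [0.4629, -0.1306, 0.3113]
tool_rot: [0.807, 0.591, 0.0, -0.0]
force: [-0.3, -0.2, -0.5]
finger_gap: 0.999
gripper_force: 0.0
top L2 77 disc frame 0.0427 -0.039 zmed 0.170
top L1 80 disc frame 0.0402 0.0397 zmed 0.169
top S1 0 disc frame 0.4451 0.3352 zmed nan
fin 0 nan
ptr 0 nan
bar 48 69.37916493237249
scene L2 59 disc frame 0.0406 -0.0437 zmed 0.170
scene L1 59 disc frame 0.0385 0.0337 zmed 0.170
scene S1 43 disc frame -0.0399 -0.0261 zmed 0.125
  return _methods._mean(a, axis=axis, dtype=dtype,
<stdin>:12: RuntimeWarning: Mean of empty slice.
  ret = um.true_divide(
<stdin>:13: RuntimeWarning: Mean of empty slice.
```

View pics/t10.png

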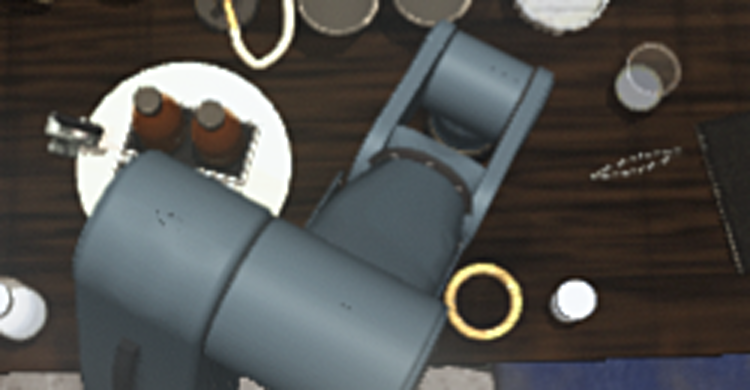

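```bash
python3 -c "
from station import manip
print(manip.sign_off())"
```

```text
the job is handed in; nothing more can be done
None
```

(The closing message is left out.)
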